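Blow off the sanded serving boards and stand them for oiling

ROBOT

A 6-joint arm with a two-finger parallel gripper is mounted at the origin on the work surface. World frame = base frame: x ahead of the robot, y to its left, z up, the work surface at z = 0. Lengths are in m, angles in rad, forces in N, time in s.
With the tool pointing down it reaches from about 0.35 to 0.975 m from the base axis. Payload 4.9 kg.
Tool frame: the origin (TCP) lies at the very end of the fingers, on their centre line; the grasp point (between the pads) lies 19 mm behind it; z points along the fingers, y is the line along which they close (so a half turn about z gives the same grasp; the last joint's range is limited). The gripper opens to 85 mm and grips with 20 to 120 N. Pads are 22 mm wide; open, the fingers measure 114 mm over their backs; the gripper's body (76 mm by 85 mm) begins 54 mm behind the grasp point. The pads swing forward as they close: fully open they stand 13 mm farther back than shut.
Start: joints at [1.028, 0.053, 1.613, -0, 1.476, -0.119], TCP at [0.257, 0.57, 0.231] pointing down, gripper open.
Joint ranges: [-3.01, 3.01], [-1.01, 2.22], [0.06, 2.58], [-1.02, 4.17], [0.09, 2.62], [-3.14, 3.14]. Speed limits (rad/s): [2.57, 2.57, 3.14, 3.14, 3.14, 3.14].

INTERFACE

Orientations are given as a unit quaternion [w, x, y, z].
In Python, from plant import monitor, vision, manip gives the robot as it stands. The module is installed in compiled form; this text tells all that it offers.
- The arm moves only by the tool arm_command, never from a script. Its argument "rows" is a list of rows, each a list of 3 entries, a list of its own where there are three numbers: the finger opening in mm, from 0 to 85.4, then the shift along the world's x, y, z in units of 30 cm (1.0 is 30 cm), then the turn, a rotation vector about the world's x, y, z in units of pi/2 rad (1.0 is pi/2 rad). In form: [[claw, [x, y, z], [wx, wy, wz]], ...]. A call has 1 to 12 rows; each row is the pose to reach, as a shift and turn from the pose commanded when the call began; what a row does not reach only later rows make up. A row lasts 1/12 s, in which the tool goes at most 41.7 mm and 7.16 degrees, less where a joint would pass 70% of its speed; a pose out of reach is approached as far as the arm can. A call with a number of a shift or a turn outside -1 to 1 is refused whole. A call with a gripper value outside its range is refused whole. The fingers move at their own pace and stop on an object; the grip force is fixed at half the most. Time passes only in rows, so rows that repeat a pose let the fingers close. It gives the time, the measured TCP pose, the force, the opening and the grip force at its end, in the units of the state.
- monitor.state(): the state, without advancing time (a new reading comes with each control period).
- vision.grab_frame(name): name is "side" or "top"; returns a dict with "color" (420x560x3 uint8, red, green, blue), "z_map" (420x560 float32, m along the optical axis (not along the pixel's ray), 0 where there is no reading), "mtx" (3x3 intrinsics, pixels), "R" (3x3) and "t" (3): a world point X has camera coordinates R X + t. Camera axes: x right, y down, z forward; pixel columns grow to the right and rows downward; lengths in m; the calibration is good to about 2 mm. A picture is of the moment at which its call begins.
- manip.job_done(): hands the job in; it is judged then, once.
The state is a dict: "time": time; "joint_pos": joint angles; "joint_vel": joint speeds; "joint_efforts": joint torques, N m; "tool_pos": TCP position; "tool_rot": TCP orientation; "contact_force": force on the tool from outside, world axes, zero at the start; "ft_torque": the same for the moment, N m; "gripper_width": opening from 0.0 (shut) to 1.0 (fully open); "grasp_force": force on a finger pad.
Only numpy, scipy, OpenCV 4.12 (cv2) and the standard library are available. Lean on these libraries where they do the work, as an engineer would, in place of code of your own. Each camera call takes 0.05 s, during which the arm holds its last target. There are 200 camera calls.

TASK

First swing the hanger arm of the dust-off station out until it snaps into its end position in front of the air duster, then lift every little serving board off the store rack and hang it by its hole on the arm, one to a hook. With all of them hanging there and let go, squeeze the duster's trigger fully for about a second and let it spring back; then lift the boards off the arm and stand each upright, handle up, in its own slot of the wooden oiling stand, right down on the slot's floor. Leave the arm swung out, and do not disturb the glue bottle, the sanding block or the tin.

Things in the scene. Friction and masses are not known exactly. Their poses are not given: they have to be found in the camera images.
- board0: small flat pine serving board, 12 mm thick (x), 160 mm tall (z), 60 g: blade 54 mm wide (y) up to z = 80, then a 40 mm wide handle with a round 25 mm hole along x, centred at z = 110 mm; solid wood above the hole, to pinch across the 12 mm. Origin: centre of the lower edge; z points to the handle end. Hangs on a rack hook at the start; 2 or 3 boards are there
- board1: small flat pine serving board, 12 mm thick (x), 160 mm tall (z), 60 g: blade 54 mm wide (y) up to z = 80, then a 40 mm wide handle with a round 25 mm hole along x, centred at z = 110 mm; solid wood above the hole, to pinch across the 12 mm. Origin: centre of the lower edge; z points to the handle end. Hangs on a rack hook at the start; 2 or 3 boards are there
- board2: small flat pine serving board, 12 mm thick (x), 160 mm tall (z), 60 g: blade 54 mm wide (y) up to z = 80, then a 40 mm wide handle with a round 25 mm hole along x, centred at z = 110 mm; solid wood above the hole, to pinch across the 12 mm. Origin: centre of the lower edge; z points to the handle end. Hangs on a rack hook at the start; 2 or 3 boards are there
- board0_hole (a point): centre of the hole of board0
- board1_hole (a point): centre of the hole of board1
- board2_hole (a point): centre of the hole of board2
- rack: fixed grey-painted store rack, origin at centre of underside; base 100 x 260 mm; 24 mm square bar along y at x = 0, its top 173 mm up; three steel hooks at y = -70, 0, 70 mm point to its -x: 8 mm round pegs, axis 165 mm up, from the bar's face (x = -12) to an upturned end at x = -55 mm whose top stands 7 mm above the peg's top
- hanger (a joint): swing-out hanger arm of the dust-off station, angle about its vertical hinge (anticlockwise from above): 0 = folded in towards the robot, 1.571 = swung out across the duster's nozzle and seated; an over-centre spring throws it into either end; starts at 0.2 to 0.6, held by friction
- hanger_hinge (a point): point on the hanger's vertical hinge axis, level with the pin's point
- hanger_pin (a point): upright round black pin on the hanger arm, 16 mm diameter, standing 36 mm above the arm, to pinch and swing the arm by; the point is on its axis 14 mm below its top, 100 mm from the hinge axis
- hang0 (a point): where hook 0 of the hanger is once the arm is seated (fixed point, axes as the station), 65 mm from the hinge: mid saddle on the axis of the 8 mm round peg, 165 mm up; the peg runs to -x to its upturned end (21.5 mm off, top 7 mm above the peg's top), bar face at x = 21.5 mm, bar top 8 mm above the point. A hung board's hole centre is 8.5 mm below it
- hang1 (a point): where hook 1 of the hanger is once the arm is seated (fixed point, axes as the station), 135 mm from the hinge: mid saddle on the axis of the 8 mm round peg, 165 mm up; the peg runs to -x to its upturned end (21.5 mm off, top 7 mm above the peg's top), bar face at x = 21.5 mm, bar top 8 mm above the point. A hung board's hole centre is 8.5 mm below it
- hang2 (a point): where hook 2 of the hanger is once the arm is seated (fixed point, axes as the station), 205 mm from the hinge: mid saddle on the axis of the 8 mm round peg, 165 mm up; the peg runs to -x to its upturned end (21.5 mm off, top 7 mm above the peg's top), bar face at x = 21.5 mm, bar top 8 mm above the point. A hung board's hole centre is 8.5 mm below it
- station: fixed grey base plate, 240 x 340 x 18 mm, origin on the table below the hanger's hinge (plate centre at x = 60, y = -130 mm). Carries the mast of the hanger and a cordless air duster clamped grip upwards, nozzle to -x, 100 mm up. With the hanger seated its arm lies along -y and its hooks point to -x
- duster_grip (a point): centre of the duster's upright black grip, 190 mm above the table, axes as the station; the grip is 26 mm deep (x), 30 mm wide (y), its top at 222 mm
- trigger (a joint): duster trigger angle: 0 = sprung out, 0.28 rad = fully squeezed against the grip; about 8 N at the blade point. Hinged at its lower end 128 mm above the table
- trigger_blade (a point): middle of the trigger blade (10 mm thick, 18 mm wide) near its free upper end, on the station's -x side of the grip; grip and trigger together measure 57 mm here at rest, 39 mm squeezed, so one pinch from above along the station's x closes it
- stand: loose dark wooden oiling stand, 75 (x) x 220 (y) x 50 (z) mm, 0.7 kg, origin at the centre of its underside; three upright slots in a row along y, each 19 mm (x) by 61 mm (y), 35 mm deep
- slot0 (a point): centre of the floor of slot 0 of the stand (15 mm above the stand's underside, 35 mm below its top), axes as the stand
- slot1 (a point): centre of the floor of slot 1 of the stand (15 mm above the stand's underside, 35 mm below its top), axes as the stand
- slot2 (a point): centre of the floor of slot 2 of the stand (15 mm above the stand's underside, 35 mm below its top), axes as the stand
- glue: white glue bottle, bystander, 52 mm diameter, 150 mm tall, origin at underside
- sanding_block: cork sanding block, bystander, 100 x 60 x 35 mm, origin at underside
- tape_tin: low steel tin, bystander, 70 mm diameter, 50 mm tall, origin at underside
Things that resemble listed ones, but are neither listed nor needed, are in the scene too. Leave any purple, red or yellow look-alike of the board1 alone.

How it is judged:
On the way, in this order (a step that is already met when the one before it is completed fails the run):
1. the hanger arm is swung out and seated (value of joint hanger above 1.52 rad), for 0.2 s.
2. every board hangs on its own hook of the seated arm and is let go (value of joint hanger above 1.52 rad and ((x of board0_hole in the frame of hang0 between -0.02 and 0.02 m and y of board0_hole in the frame of hang0 between -0.015 and 0.015 m and z of board0_hole in the frame of hang0 between -0.016 and 0 m) or (x of board0_hole in the frame of hang1 between -0.02 and 0.02 m and y of board0_hole in the frame of hang1 between -0.015 and 0.015 m and z of board0_hole in the frame of hang1 between -0.016 and 0 m) or (x of board0_hole in the frame of hang2 between -0.02 and 0.02 m and y of board0_hole in the frame of hang2 between -0.015 and 0.015 m and z of board0_hole in the frame of hang2 between -0.016 and 0 m)) and ((x of board1_hole in the frame of hang0 between -0.02 and 0.02 m and y of board1_hole in the frame of hang0 between -0.015 and 0.015 m and z of board1_hole in the frame of hang0 between -0.016 and 0 m) or (x of board1_hole in the frame of hang1 between -0.02 and 0.02 m and y of board1_hole in the frame of hang1 between -0.015 and 0.015 m and z of board1_hole in the frame of hang1 between -0.016 and 0 m) or (x of board1_hole in the frame of hang2 between -0.02 and 0.02 m and y of board1_hole in the frame of hang2 between -0.015 and 0.015 m and z of board1_hole in the frame of hang2 between -0.016 and 0 m)) and ((x of board2_hole in the frame of hang0 between -0.02 and 0.02 m and y of board2_hole in the frame of hang0 between -0.015 and 0.015 m and z of board2_hole in the frame of hang0 between -0.016 and 0 m) or (x of board2_hole in the frame of hang1 between -0.02 and 0.02 m and y of board2_hole in the frame of hang1 between -0.015 and 0.015 m and z of board2_hole in the frame of hang1 between -0.016 and 0 m) or (x of board2_hole in the frame of hang2 between -0.02 and 0.02 m and y of board2_hole in the frame of hang2 between -0.015 and 0.015 m and z of board2_hole in the frame of hang2 between -0.016 and 0 m)) and contact force between each of board0, board1, board2 and the fingers below 0.2 N and angle between each of board0, board1, board2's own z axis and vertical below 0.35 rad and distance between board0_hole and board1_hole above 0.045 m and distance between each of board0_hole, board1_hole and board2_hole above 0.045 m), for 0.3 s.
3. the trigger is fully squeezed while the boards hang before the nozzle (value of joint trigger above 0.24 rad and value of joint hanger above 1.52 rad and ((x of board0_hole in the frame of hang0 between -0.02 and 0.02 m and y of board0_hole in the frame of hang0 between -0.015 and 0.015 m and z of board0_hole in the frame of hang0 between -0.016 and 0 m) or (x of board0_hole in the frame of hang1 between -0.02 and 0.02 m and y of board0_hole in the frame of hang1 between -0.015 and 0.015 m and z of board0_hole in the frame of hang1 between -0.016 and 0 m) or (x of board0_hole in the frame of hang2 between -0.02 and 0.02 m and y of board0_hole in the frame of hang2 between -0.015 and 0.015 m and z of board0_hole in the frame of hang2 between -0.016 and 0 m)) and ((x of board1_hole in the frame of hang0 between -0.02 and 0.02 m and y of board1_hole in the frame of hang0 between -0.015 and 0.015 m and z of board1_hole in the frame of hang0 between -0.016 and 0 m) or (x of board1_hole in the frame of hang1 between -0.02 and 0.02 m and y of board1_hole in the frame of hang1 between -0.015 and 0.015 m and z of board1_hole in the frame of hang1 between -0.016 and 0 m) or (x of board1_hole in the frame of hang2 between -0.02 and 0.02 m and y of board1_hole in the frame of hang2 between -0.015 and 0.015 m and z of board1_hole in the frame of hang2 between -0.016 and 0 m)) and ((x of board2_hole in the frame of hang0 between -0.02 and 0.02 m and y of board2_hole in the frame of hang0 between -0.015 and 0.015 m and z of board2_hole in the frame of hang0 between -0.016 and 0 m) or (x of board2_hole in the frame of hang1 between -0.02 and 0.02 m and y of board2_hole in the frame of hang1 between -0.015 and 0.015 m and z of board2_hole in the frame of hang1 between -0.016 and 0 m) or (x of board2_hole in the frame of hang2 between -0.02 and 0.02 m and y of board2_hole in the frame of hang2 between -0.015 and 0.015 m and z of board2_hole in the frame of hang2 between -0.016 and 0 m))), for 0.3 s.
4. the trigger has sprung back (value of joint trigger below 0.04 rad), for 0.1 s.
At the end, for the whole second after the job is handed in: each board stands in a slot, handle up (tilt under 0.3 rad), within 12 mm across and 14 mm along of the slot's centre, lower edge within 10 mm of its floor, at rest; stand tilt under 0.1 rad; hanger over 1.52 rad; trigger under 0.04 rad (value of joint hanger above 1.52 rad and value of joint trigger below 0.04 rad and angle between stand's own z axis and vertical below 0.1 rad and ((x of board0 in the frame of slot0 between -0.012 and 0.012 m and y of board0 in the frame of slot0 between -0.014 and 0.014 m and z of board0 in the frame of slot0 between -0.008 and 0.01 m) or (x of board0 in the frame of slot1 between -0.012 and 0.012 m and y of board0 in the frame of slot1 between -0.014 and 0.014 m and z of board0 in the frame of slot1 between -0.008 and 0.01 m) or (x of board0 in the frame of slot2 between -0.012 and 0.012 m and y of board0 in the frame of slot2 between -0.014 and 0.014 m and z of board0 in the frame of slot2 between -0.008 and 0.01 m)) and ((x of board1 in the frame of slot0 between -0.012 and 0.012 m and y of board1 in the frame of slot0 between -0.014 and 0.014 m and z of board1 in the frame of slot0 between -0.008 and 0.01 m) or (x of board1 in the frame of slot1 between -0.012 and 0.012 m and y of board1 in the frame of slot1 between -0.014 and 0.014 m and z of board1 in the frame of slot1 between -0.008 and 0.01 m) or (x of board1 in the frame of slot2 between -0.012 and 0.012 m and y of board1 in the frame of slot2 between -0.014 and 0.014 m and z of board1 in the frame of slot2 between -0.008 and 0.01 m)) and ((x of board2 in the frame of slot0 between -0.012 and 0.012 m and y of board2 in the frame of slot0 between -0.014 and 0.014 m and z of board2 in the frame of slot0 between -0.008 and 0.01 m) or (x of board2 in the frame of slot1 between -0.012 and 0.012 m and y of board2 in the frame of slot1 between -0.014 and 0.014 m and z of board2 in the frame of slot1 between -0.008 and 0.01 m) or (x of board2 in the frame of slot2 between -0.012 and 0.012 m and y of board2 in the frame of slot2 between -0.014 and 0.014 m and z of board2 in the frame of slot2 between -0.008 and 0.01 m)) and angle between each of board0, board1, board2's own z axis and vertical below 0.3 rad and linear speed of each of board0, board1, board2 below 0.03 m/s); the robot touches nothing.
It fails at once if the glue is shoved more than 30 mm or tipped (distance of glue from where it was at the start of the episode above 0.03 m or angle between glue's own z axis and vertical above 0.5 rad).
It fails at once if the sanding block is shoved more than 30 mm or tipped (distance of sanding_block from where it was at the start of the episode above 0.03 m or angle between sanding_block's own z axis and vertical above 0.5 rad).
It fails at once if the tape tin is shoved more than 30 mm or tipped (distance of tape_tin from where it was at the start of the episode above 0.03 m or angle between tape_tin's own z axis and vertical above 0.5 rad).
Of board0, board1, board2 only 2 to 3 are there at a start; the rules pass over those that are not, and their reading is None.
At some moment in a run one of stand may be knocked a few centimetres aside while the robot is not near it.
It also fails if it takes over 210 s, if anything falls off the work surface, if the arm or the gripper's body presses on something with over 40 N, if the wrist force passes 120 N, or if a joint passes its speed limit or range.

## Working session

There is one attempt and no reset: what is moved stays moved. The work goes in short steps, Python scripts to look and compute and a tool call to move; the robot and the scene stay as the last step left them, time stands still between calls to the robot, and variables do not carry over. Pictures are saved under pics/ and viewed, at most 14 in all, crops included, and the job is handed in when it is done.

Besides the shell and the picture viewer there is one more tool, called as name([rows], argument=value, ...), one row to a line, values as JSON. arm_command: Moves the arm, as the interface text tells. Shifts and turns lie within -1 to 1; 1 stands for 30 cm of shift or pi/2 rad of turn. Its arguments: {"type":"object","properties":{"rows":{"type":"array"}},"required":["rows"]}

```bash
mkdir -p pics
cat > h.py <<'E'
import numpy as np, cv2, pickle
from plant import monitor, vision, manip
def grab(n):
    f=vision.grab_frame(n); pickle.dump(f,open(n+'.pkl','wb')); return f
def load(n): return pickle.load(open(n+'.pkl','rb'))
def pts(f):
    z=f['z_map']; K=f['mtx']; v,u=np.mgrid[:z.shape[0],:z.shape[1]]
    c=np.stack([(u-K[0,2])/K[0,0]*z,(v-K[1,2])/K[1,1]*z,z],-1)
    P=(c-f['t'])@f['R']; P[z==0]=np.nan; return P
def proj(f,X):
    c=np.asarray(X)@f['R'].T+f['t']; p=c@f['mtx'].T; return p[...,:2]/p[...,2:]
def save(f,name,box=None,s=1):
    im=f['color'][...,::-1]
    if box: u0,v0,u1,v1=box; im=im[v0:v1,u0:u1]
    cv2.imwrite('pics/'+name,cv2.resize(im,None,fx=s,fy=s,interpolation=cv2.INTER_CUBIC))
E
python3 - <<'E'
from h import *
for n in('top','side'):
    f=grab(n); save(f,n+'0.png'); print(n,f['mtx'].tolist(),(-f['R'].T@f['t']).round(3),f['R'].round(3).tolist())
print(monitor.state())
E
```

```text
top [[387.33653855149186, 0.0, 276.58147588462225], [0.0, 387.33653855149186, 202.75586596993284], [0.0, 0.0, 1.0]] [ 0.459 -0.051  1.186] [[0.006, -1.0, -0.025], [-0.993, -0.003, -0.115], [0.115, 0.026, -0.993]]
side [[497.5319941730588, 0.0, 277.2914247654712], [0.0, 497.5319941730588, 206.793613521474], [0.0, 0.0, 1.0]] [0.32  0.883 1.304] [[-0.965, -0.263, 0.006], [-0.209, 0.751, -0.626], [0.16, -0.605, -0.78]]
{'time': 0.1, 'joint_pos': array([ 1.02799093e+00,  5.33152259e-02,  1.61413498e+00,  1.95131102e-05,
        1.47602703e+00, -1.18986921e-01]), 'joint_vel': array([-0.00093541, -0.00261407, -0.00157893, -0.00109929,  0.00032771,
        0.00024583]), 'joint_efforts': array([ 1.70484527e-04, -3.94905603e+01, -3.71364462e+01, -1.16907686e-04,
        3.87044114e-03,  1.00701374e-05]), 'tool_pos': array([0.25672284, 0.56922519, 0.23018382]), 'tool_rot': array([-3.15327495e-04,  2.10327633e-01,  9.77630502e-01, -8.88020400e-04]), 'contact_force': array([-0.0269726 , -0.29800348,  0.01679842]), 'ft_torque': array([-0.02028707,  0.01169591, -0.02901557]), 'grasp_force': 0.0, 'gripper_width': 1.0028746117815872}
```

View pics/top0.png

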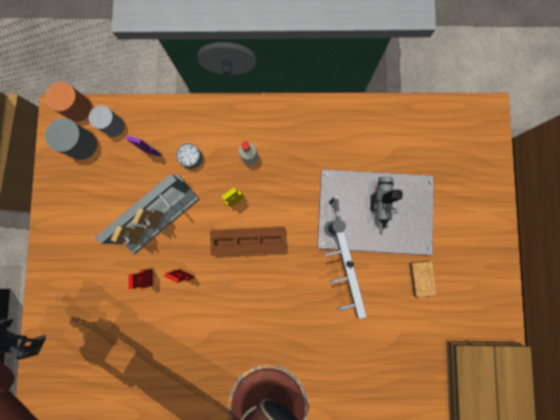

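View pics/side0.png

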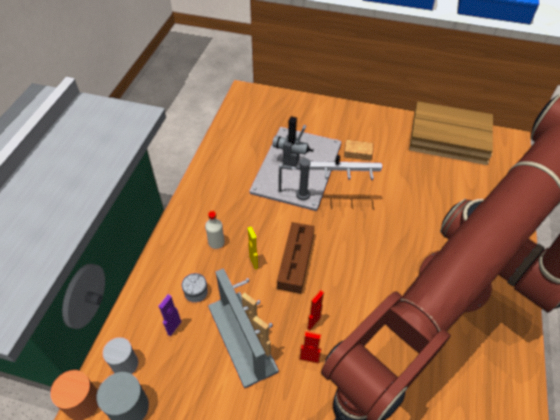

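Top: the rack is at about (150,213), with pine boards seen at (137,215) and (118,233). The stand is at (248,241), the station plate at (377,212), and the hanger arm runs from (338,226) to (361,315). Red, yellow and purple look-alikes are at (141,279), (179,276), (232,197) and (144,146). The glue is at (247,152), the tin at (189,156) and the sanding block at (424,279).

Run:
```python
from h import *
t=load('top');s=load('side')
a=cv2.resize(t['color'][165:265,90:210],(480,400),interpolation=cv2.INTER_CUBIC)
b=cv2.resize(s['color'][260:390,200:320],(300,325),interpolation=cv2.INTER_CUBIC)
im=np.zeros((400,780,3),np.uint8); im[:,:480]=a; im[:325,480:]=b
cv2.imwrite('pics/rack.png',im[...,::-1])
P=pts(t)
def rect(m,name):
    q=P[m]; q=q[~np.isnan(q[:,0])]
    r=cv2.minAreaRect((q[:,:2]*1000).astype(np.float32)); print(name,len(q),np.round(r,1).tolist() if 0 else r, np.median(q,0).round(3))
hsv=cv2.cvtColor(t['color'],cv2.COLOR_RGB2HSV)
v,u=np.mgrid[:420,:560]
def box(u0,v0,u1,v1): return (u>=u0)&(u<u1)&(v>=v0)&(v<v1)
z=P[...,2]
rect(box(90,165,210,260)&(z>.163)&(z<.185)&(hsv[...,1]<70),'rackbar')
rect(box(90,165,210,260)&(z>.003)&(z<.03)&(hsv[...,1]<70),'rackbase')
rect(box(90,165,210,260)&(z>.12)&(hsv[...,1]>70),'boards')
rect(box(205,220,292,262)&(z>.04)&(z<.062),'standtop')
rect(box(315,165,440,260)&(z>.010)&(z<.026),'plate')
rect(box(315,220,370,325)&(z>.155)&(z<.185),'arm')
rect(box(315,220,370,325)&(z>.185),'pin')
rect(box(370,170,410,235)&(z>.205),'grip')
for n,b in dict(glue=(237,137,262,167),tin=(172,140,205,172),block=(408,258,440,300),purple=(125,133,162,160),yel=(218,185,245,210),red=(125,265,200,295)).items(): rect(box(*b)&(z>.025),n)
```

```text
rackbar 994 ((544.3950805664062, 333.6136474609375), (71.5346450805664, 259.0046081542969), 41.62358856201172) [0.562 0.341 0.173]
rackbase 1344 ((580.7133178710938, 322.96826171875), (96.31964111328125, 323.005859375), 42.355628967285156) [0.577 0.313 0.018]
boards 534 ((550.0369262695312, 339.1630554199219), (57.97222137451172, 259.3931884765625), 41.204925537109375) [0.511 0.371 0.18 ]
standtop 1549 ((479.2257080078125, 64.03886413574219), (75.1708984375, 220.4135284423828), 2.911396026611328) [0.478 0.064 0.05 ]
plate 7411 ((569.956787109375, -320.17059326171875), (341.25482177734375, 240.6705322265625), 86.86186218261719) [ 0.563 -0.314  0.018]
arm 1030 ((403.4909973144531, -192.072509765625), (254.13490295410156, 69.87484741210938), 12.202642440795898) [ 0.397 -0.206  0.172]
pin 40 ((420.2520446777344, -210.0261993408203), (12.69758129119873, 14.483688354492188), 5.444317817687988) [ 0.421 -0.209  0.208]
grip 139 ((593.983154296875, -326.0452575683594), (30.19904327392578, 25.587692260742188), 89.03150177001953) [ 0.593 -0.324  0.22 ]
glue 332 ((735.6837768554688, 61.98923110961914), (44.527442932128906, 50.429710388183594), 15.690262794494629) [0.729 0.059 0.101]
tin 477 ((737.0811157226562, 247.29714965820312), (70.8958511352539, 70.36923217773438), 44.723297119140625) [0.735 0.246 0.05 ]
block 752 ((371.68450927734375, -450.4134521484375), (99.81414794921875, 61.10093688964844), 5.286623001098633) [ 0.371 -0.449  0.034]
purple 250 ((752.6287841796875, 367.8863220214844), (51.666526794433594, 12.860946655273438), 75.91394805908203) [0.749 0.361 0.113]
yel 218 ((602.592041015625, 104.22286987304688), (12.240561485290527, 53.345359802246094), 36.95438003540039) [0.601 0.102 0.114]
red 641 ((379.44964599609375, 299.30950927734375), (53.758304595947266, 140.58213806152344), 10.361865997314453) [0.376 0.354 0.102]
```

View pics/rack.png

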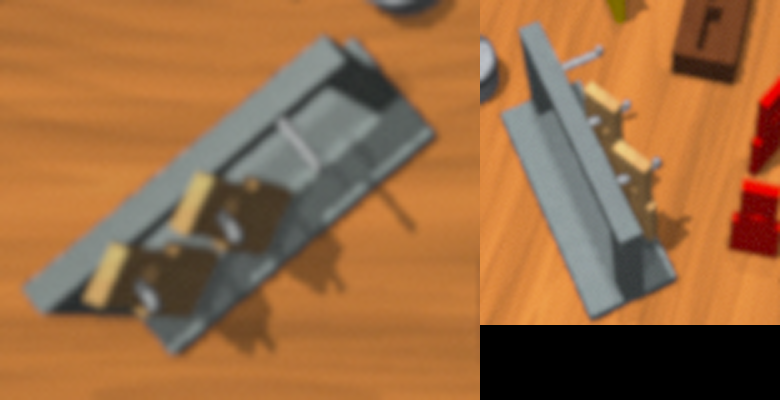

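Two pine boards hang on the rack, in the crop at (195,205) and (105,275); the hook at (300,145) is empty. These are the pine-coloured ones actually on rack hooks, so they are the ones meant, and the red, yellow and purple ones standing about are decoys. Next I measure the exact poses.

```bash
cat > m.py <<'E'
from h import *
v,u=np.mgrid[:420,:560]
def box(u0,v0,u1,v1): return (u>=u0)&(u<u1)&(v>=v0)&(v<v1)
def big(m):
    n,l,st,_=cv2.connectedComponentsWithStats(m.astype(np.uint8)); return l==1+st[1:,4].argmax()
def rr(q):
    c,s,a=cv2.minAreaRect((q[:,:2]*1000).astype(np.float32)); return np.round([*c,*s,a],1)
E
python3 - <<'E'
from m import *
t=load('top');s=load('side');P=pts(t);z=P[...,2];hsv=cv2.cvtColor(t['color'],cv2.COLOR_RGB2HSV)
m=box(90,165,210,260)&(z>.165)&(z<.181)&(hsv[...,1]<70)
m=cv2.morphologyEx(m.astype(np.uint8),cv2.MORPH_OPEN,np.ones((4,4)))>0
print('bar',rr(P[big(m)]),np.median(P[big(m)],0))
for n,f in (('top',t),('side',s)):
    Q=pts(f); mm=(Q[...,2]>.19)&(Q[...,2]<.225)&(Q[...,0]>.42)&(Q[...,0]<.7)&(Q[...,1]>.2)&(Q[...,1]<.5)
    k,l,st,_=cv2.connectedComponentsWithStats(mm.astype(np.uint8))
    for i in range(1,k):
        if st[i,4]>15: print(n,st[i],rr(Q[l==i]),np.nanmean(Q[l==i],0).round(3),np.nanmax(Q[l==i],0)[2])
Q=pts(s)
for n,b in dict(pin=(.38,-.25,.46,-.17)).items():
    mm=(Q[...,2]>.19)&(Q[...,0]>b[0])&(Q[...,0]<b[2])&(Q[...,1]>b[1])&(Q[...,1]<b[3]); print(n,mm.sum(),rr(Q[mm]) if mm.sum()>3 else '')
mm=(Q[...,2]>.042)&(Q[...,2]<.06)&(abs(Q[...,0]-.479)<.1)&(abs(Q[...,1]-.064)<.15);print('stand side',rr(Q[big(mm)]))
mm=(Q[...,2]>.214)&(abs(Q[...,0]-.594)<.05)&(abs(Q[...,1]+.326)<.05);print('grip side',rr(Q[mm]))
mm=(z>.18)&(z<.214)&(abs(P[...,0]-.56)<.05)&(abs(P[...,1]+.326)<.05);print('trig top',rr(P[mm]),P[mm].mean(0),P[mm].max(0))
E
```

```text
bar [569.1 355.2  43.4 258.8  41. ] [nan nan nan]
top [132 208  13  16 111] [539.3 329.8  13.6  39.7  66.4] [0.538 0.329 0.204] 0.210788750760232
top [111 225  14  17 124] [493.5 382.8  14.6  39.6  66.4] [0.493 0.381 0.204] 0.2117869360504864
side [242 293  15  15 114] [536.1 328.9  14.4  40.3  67.3] [0.536 0.331 0.204] 0.21152666751442267
side [253 316  16  15 119] [490.7 381.4  13.6  40.3  67.1] [0.491 0.383 0.204] 0.21070709342871902
pin 36 [ 417.8 -211.9   20.3   14.4   76.7]
stand side [477.2  60.3  75.6 227.3   3. ]
grip side [ 592.2 -326.6   32.9   23.9   83.8]
trig top [ 577.8 -322.8   57.    22.6    9.9] [ 0.57430244 -0.31836468  0.19665934] [ 0.60504184 -0.30933054  0.21345719]
```

arm_command([
  [85, [0.6, -0.9, 0.3], [0, 0, -0.45]],
  [85, [0.6, -0.9, 0.3], [0, 0, -0.45]],
  [85, [0.6, -0.9, 0.3], [0, 0, -0.45]],
  [85, [0.6, -0.9, 0.3], [0, 0, -0.45]],
  [85, [0.6, -0.9, 0.3], [0, 0, -0.45]],
  [85, [0.6, -0.9, 0.3], [0, 0, -0.45]],
  [85, [0.6, -0.9, 0.3], [0, 0, -0.45]],
  [85, [0.6, -0.9, 0.3], [0, 0, -0.45]],
  [85, [0.6, -0.9, 0.3], [0, 0, -0.45]],
])

```text
time: 0.85
tool_pos: [0.4404, 0.2954, 0.3235]
tool_rot: [0.002, 0.539, 0.843, 0.001]
contact_force: [-0.3, 0.3, 0.4]
gripper_width: 0.997
grasp_force: 0.0
```

arm_command([
  [60, [0, -0.9, 0], [0, 0, -0.4]],
  [60, [0, -0.9, 0], [0, 0, -0.4]],
  [60, [0, -0.9, 0], [0, 0, -0.4]],
  [60, [0, -0.9, 0], [0, 0, -0.4]],
  [60, [0, -0.9, 0], [0, 0, -0.4]],
  [60, [0, -0.9, 0], [0, 0, -0.4]],
  [60, [0, -0.9, 0], [0, 0, -0.4]],
])

```text
time: 1.43
tool_pos: [0.4364, 0.0267, 0.3207]
tool_rot: [0.0, 0.771, 0.636, -0.001]
contact_force: [0.1, -0.6, -0.6]
gripper_width: 0.705
grasp_force: 0.0
```

arm_command([
  [60, [-0.06, -0.8, -0.1], [0, 0, 0]],
  [60, [-0.06, -0.8, -0.1], [0, 0, 0]],
  [60, [-0.06, -0.8, -0.1], [0, 0, 0]],
  [60, [-0.06, -0.8, -0.1], [0, 0, 0]],
  [60, [-0.06, -0.8, -0.1], [0, 0, 0]],
  [60, [-0.06, -0.8, -0.1], [0, 0, 0]],
  [60, [-0.06, -0.8, -0.1], [0, 0, 0]],
  [60, [-0.06, -0.8, -0.1], [0, 0, 0]],
])

```text
time: 2.1
tool_pos: [0.4184, -0.2111, 0.29]
tool_rot: [-0.001, 0.771, 0.636, -0.0]
contact_force: [0.6, -0.2, -0.1]
gripper_width: 0.703
grasp_force: 0.0
```

Run:
```python
from m import *
t=grab('top');save(t,'a.png',(300,160,450,330),3)
s=grab('side')
st=monitor.state();print(st['tool_pos'],st['tool_rot'],st['joint_pos'])
```

```text
[ 0.41910082 -0.20955178  0.29096416] [-4.64316220e-04  7.70247779e-01  6.37744556e-01  1.57087699e-04] [-6.22999693e-01 -3.61797390e-01  1.88460339e+00  5.39909650e-04
  1.61960534e+00 -4.35310439e-01]
```

arm_command([
  [60, [0, 0, -0.37], [0, 0, 0]],
  [60, [0, 0, -0.37], [0, 0, 0]],
  [60, [0, 0, -0.37], [0, 0, 0]],
  [60, [0, 0, -0.37], [0, 0, 0]],
  [0, [0, 0, -0.37], [0, 0, 0]],
  [0, [0, 0, -0.37], [0, 0, 0]],
  [0, [0, 0, -0.37], [0, 0, 0]],
  [0, [0, 0, -0.37], [0, 0, 0]],
  [0, [0, 0, -0.37], [0, 0, 0]],
  [0, [0, 0, -0.37], [0, 0, 0]],
])

```text
time: 3.03
tool_pos: [0.4194, -0.2112, 0.1838]
tool_rot: [0.001, 0.77, 0.638, -0.0]
contact_force: [-4.8, 1.3, 6.7]
gripper_width: 0.16
grasp_force: 58.6
```

arm_command([
  [0, [0.017, -0.05, 0.01], [0, 0, 0]],
  [0, [0.041, -0.098, 0.01], [0, 0, 0]],
  [0, [0.072, -0.141, 0.01], [0, 0, 0]],
  [0, [0.111, -0.178, 0.01], [0, 0, 0]],
  [0, [0.154, -0.209, 0.01], [0, 0, 0]],
  [0, [0.202, -0.232, 0.01], [0, 0, 0]],
  [0, [0.253, -0.248, 0.01], [0, 0, 0]],
  [0, [0.306, -0.255, 0.01], [0, 0, 0]],
  [0, [0.31, -0.255, 0.01], [0, 0, 0]],
  [0, [0.31, -0.255, 0.01], [0, 0, 0]],
])

```text
time: 3.87
tool_pos: [0.51, -0.2915, 0.1843]
tool_rot: [0.001, 0.771, 0.637, -0.005]
contact_force: [-10.4, -13.6, -2.4]
gripper_width: 0.164
grasp_force: 60.4
```

arm_command([
  [60, [0, 0, 0], [0, 0, 0]],
  [60, [0, 0, 0], [0, 0, 0]],
  [60, [0, 0, 0], [0, 0, 0]],
  [60, [0, 0, 0], [0, 0, 0]],
  [60, [0, 0, 0.4], [0, 0, 0]],
  [60, [0, 0, 0.4], [0, 0, 0]],
  [60, [0, 0, 0.4], [0, 0, 0]],
  [60, [0, 0, 0.4], [0, 0, 0]],
])

```text
time: 4.53
tool_pos: [0.5151, -0.2885, 0.3147]
tool_rot: [0.008, 0.77, 0.638, 0.002]
contact_force: [0.7, 0.2, 2.5]
gripper_width: 0.702
grasp_force: 0.0
```

arm_command([
  [60, [0, 0.9, 0], [0, 0, 0.4]],
  [60, [0, 0.9, 0], [0, 0, 0.4]],
  [60, [0, 0.9, 0], [0, 0, 0.4]],
  [60, [0, 0.9, 0], [0, 0, 0.4]],
  [60, [0, 0.9, 0], [0, 0, 0.4]],
  [60, [0, 0.9, 0], [0, 0, 0.4]],
  [60, [0, 0.9, 0], [0, 0, 0.4]],
  [60, [0, 0.9, 0], [0, 0, 0.4]],
])

```text
time: 5.2
tool_pos: [0.5118, -0.0127, 0.304]
tool_rot: [0.0, 0.533, 0.846, 0.001]
contact_force: [0.5, 0.2, 0.2]
gripper_width: 0.698
grasp_force: 0.0
```

```bash
cat > look.py <<'E'
from m import *
t=grab('top');s=grab('side');P=pts(t);Q=pts(s)
def R(A,z0,z1,x,y,r,name,sat=None):
    m=(A[...,2]>z0)&(A[...,2]<z1)&(abs(A[...,0]-x)<r)&(abs(A[...,1]-y)<r)
    if m.sum()<8: print(name,'none');return
    m=big(m);print(name,m.sum(),rr(A[m]),np.nanmean(A[m],0).round(4))
st=monitor.state();print(st['time'],st['tool_pos'].round(4),st['tool_rot'].round(4))
E
python3 - <<'E'
from look import *
R(P,.16,.185,.5,-.30,.16,'arm');R(P,.192,.23,.511,-.29,.03,'pin');R(Q,.192,.23,.511,-.29,.03,'pinS')
R(P,.010,.026,.57,-.32,.25,'plate');R(P,.042,.06,.479,.064,.16,'stand');R(P,.21,.235,.594,-.326,.05,'grip')
im=np.hstack([cv2.resize(t['color'][160:330,300:450],(390,442)),cv2.resize(s['color'][100:230,240:400],(410,333)).copy() if 0 else cv2.resize(s['color'][90:232,240:371],(408,442))])
cv2.imwrite('pics/arm.png',im[...,::-1])
E
```

```text
5.3 [ 0.5121 -0.016   0.3037] [6.000e-04 5.347e-01 8.450e-01 0.000e+00]
arm 523 [ 484.4 -356.3  137.2   66.6   86.6] [ 0.4983 -0.3607  0.1715]
pin 40 [ 511.6 -285.8   13.6   14.2   29.1] [ 0.511  -0.285   0.2063]
pinS 29 [ 510.6 -288.9   13.5   19.8   20.3] [ 0.5094 -0.286   0.2037]
plate 6687 [ 569.7 -319.6  340.6  240.5   87. ] [ 0.5719 -0.318   0.0177]
stand 467 [459.8  45.8 119.6  56.4  80. ] [0.4605 0.0508 0.0497]
grip 130 [ 593.8 -326.    26.1   30.3    1.6] [ 0.5933 -0.3246  0.2195]
```

View pics/arm.png

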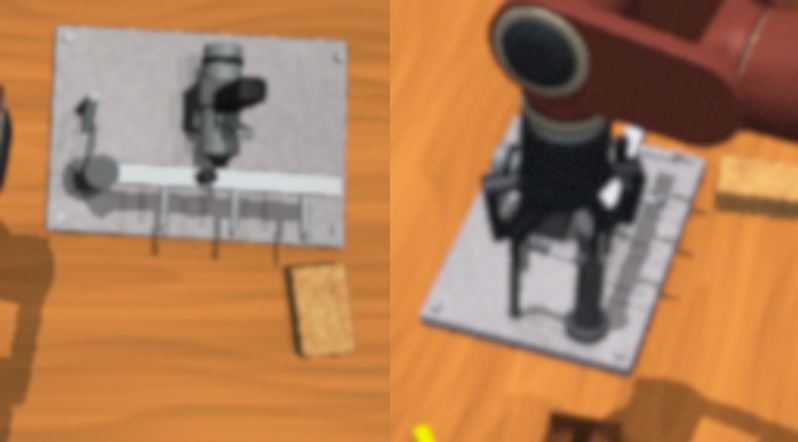

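The arm is seated along the station's -y, with the pin at (205,175) in the left pane. On to board A.

arm_command([
  [60, [0.05, 0.9, 0], [0, 0, 0.46]],
  [60, [0.05, 0.9, 0], [0, 0, 0.46]],
  [60, [0.05, 0.9, 0], [0, 0, 0.46]],
  [60, [0.05, 0.9, 0], [0, 0, 0.46]],
  [60, [0.05, 0.9, 0], [0, 0, 0.46]],
  [60, [0.05, 0.9, 0], [0, 0, 0.46]],
  [60, [0.05, 0.9, 0], [0, 0, 0.46]],
  [60, [0.05, 0.9, 0], [0, 0, 0.46]],
  [60, [0.05, 0.9, 0], [0, 0, 0.46]],
])

```text
time: 6.05
tool_pos: [0.5275, 0.2529, 0.3029]
tool_rot: [-0.0, 0.203, 0.979, -0.0]
contact_force: [-1.1, 0.6, -0.4]
gripper_width: 0.701
grasp_force: 0.0
```

```bash
cat > s.py <<'E'
from m import *
st=monitor.state();a=st['tool_rot'];print(st['time'],st['tool_pos'].round(4),'yaw',np.degrees(np.arctan2(2*a[2]**2-1,2*a[1]*a[2])).round(2))
E
python3 s.py
```

```text
6.05 [0.5275 0.2529 0.3029] yaw 66.63
```

arm_command([
  [60, [0.035, 0.255, 0], [0, 0, 0]],
  [60, [0.035, 0.255, 0], [0, 0, 0]],
  [60, [0.035, 0.255, 0], [0, 0, 0]],
  [60, [0.035, 0.255, -0.2], [0, 0, 0]],
  [60, [0.035, 0.255, -0.3], [0, 0, 0]],
  [60, [0.035, 0.255, -0.41], [0, 0, 0]],
  [60, [0.035, 0.255, -0.41], [0, 0, 0]],
  [60, [0.035, 0.255, -0.41], [0, 0, 0]],
])

```text
time: 6.72
tool_pos: [0.5367, 0.3271, 0.1779]
tool_rot: [-0.002, 0.204, 0.979, -0.002]
contact_force: [0.6, 0.1, 0.5]
gripper_width: 0.699
grasp_force: 0.0
```

arm_command([
  [0, [0, 0, 0], [0, 0, 0]],
  [0, [0, 0, 0], [0, 0, 0]],
  [0, [0, 0, 0], [0, 0, 0]],
  [0, [0, 0, 0], [0, 0, 0]],
  [0, [0, 0, 0], [0, 0, 0]],
])

```text
time: 7.13
tool_pos: [0.5389, 0.33, 0.1835]
tool_rot: [0.002, 0.203, 0.979, 0.001]
contact_force: [-0.4, -2.0, 7.3]
gripper_width: 0.128
grasp_force: 59.2
```

arm_command([
  [0, [0, 0, 0.025], [0, 0, 0]],
  [0, [0, 0, 0.05], [0, 0, 0]],
  [0, [0, 0, 0.05], [0, 0, 0]],
  [0, [0, 0, 0.05], [0, 0, -0.07]],
  [0, [0, 0, 0.05], [0, 0, -0.14]],
  [0, [0, 0, 0.05], [0, 0, -0.21]],
  [0, [0, 0, 0.05], [0, 0, -0.28]],
  [0, [0, 0, 0.05], [0, 0, -0.28]],
  [0, [0, 0, 0.05], [0, 0, -0.28]],
])

```text
time: 7.88
tool_pos: [0.5373, 0.3298, 0.1951]
tool_rot: [-0.0, 0.41, 0.912, -0.0]
contact_force: [-0.2, -0.4, -1.1]
gripper_width: 0.13
grasp_force: 58.4
```

Run:
```python
import runpy; runpy.run_path('s.py')
from h import *
s=grab('side');save(s,'b.png',(190,240,330,380),4)
```

```text
7.8833 [0.5373 0.3298 0.1951] yaw 41.59
```

View pics/b.png

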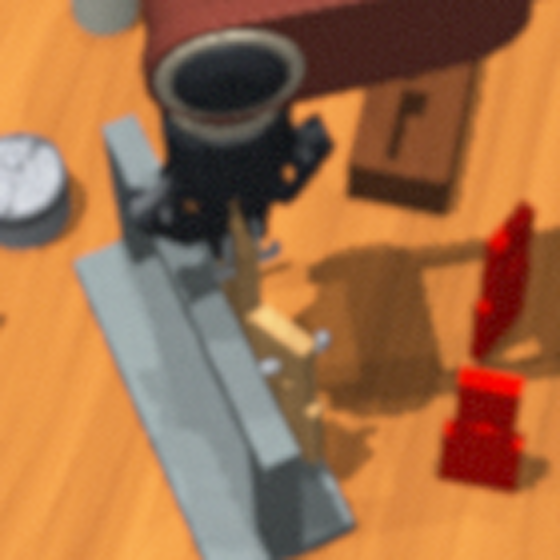

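Crop: board A, at about (245,270), is gripped and square to its peg; board B still hangs at (290,350). Now slide it off.

arm_command([
  [0, [-0.025, -0.022, 0], [0, 0, 0]],
  [0, [-0.05, -0.044, 0], [0, 0, 0]],
  [0, [-0.075, -0.066, 0], [0, 0, 0]],
  [0, [-0.1, -0.088, 0], [0, 0, 0]],
  [0, [-0.125, -0.11, 0], [0, 0, 0]],
  [0, [-0.16, -0.14, 0], [0, 0, 0]],
  [0, [-0.16, -0.14, 0], [0, 0, 0]],
  [0, [-0.16, -0.14, 0.4], [0, 0, 0]],
  [0, [-0.16, -0.14, 0.4], [0, 0, 0]],
  [0, [-0.16, -0.14, 0.4], [0, 0, 0]],
  [0, [-0.16, -0.14, 0.4], [0, 0, 0]],
])

```text
time: 8.85
tool_pos: [0.4925, 0.2889, 0.3262]
tool_rot: [0.006, 0.411, 0.911, 0.006]
contact_force: [0.8, 0.2, 1.4]
gripper_width: 0.13
grasp_force: 58.8
```

arm_command([
  [0, [-0.1, -1, 0], [0, 0, -0.5]],
  [0, [-0.1, -1, 0], [0, 0, -0.5]],
  [0, [-0.1, -1, 0], [0, 0, -0.5]],
  [0, [-0.1, -1, 0], [0, 0, -0.5]],
  [0, [-0.1, -1, 0], [0, 0, -0.5]],
  [0, [-0.1, -1, 0], [0, 0, -0.5]],
  [0, [-0.1, -1, 0], [0, 0, -0.5]],
  [0, [-0.1, -1, 0], [0, 0, -0.5]],
  [0, [-0.1, -1, 0], [0, 0, -0.5]],
])

```text
time: 9.6
tool_pos: [0.4592, -0.0147, 0.3153]
tool_rot: [0.0, 0.73, 0.683, 0.0]
contact_force: [0.7, 0.0, -0.1]
gripper_width: 0.126
grasp_force: 58.8
```

```bash
python3 s.py
```

```text
9.6 [ 0.4592 -0.0147  0.3153] yaw -3.85
```

arm_command([
  [0, [-0.12, -1, 0], [0, 0, 0.01]],
  [0, [-0.12, -1, 0], [0, 0, 0.01]],
  [0, [-0.12, -1, 0], [0, 0, 0.01]],
  [0, [-0.12, -1, 0], [0, 0, 0.01]],
  [0, [-0.12, -1, 0], [0, 0, 0.01]],
  [0, [-0.12, -1, 0], [0, 0, 0.01]],
  [0, [-0.12, -1, 0], [0, 0, 0.01]],
  [0, [-0.12, -1, 0], [0, 0, 0.01]],
  [0, [-0.12, -1, 0], [0, 0, 0.01]],
  [0, [-0.12, -1, 0], [0, 0, 0.01]],
])

```text
time: 10.43
tool_pos: [0.4242, -0.3114, 0.3149]
tool_rot: [-0.001, 0.723, 0.691, 0.001]
contact_force: [1.0, 0.1, -0.8]
gripper_width: 0.129
grasp_force: 58.8
```

arm_command([
  [0, [0, -0.24, -0.4], [0, 0, 0]],
  [0, [0, -0.24, -0.4], [0, 0, 0]],
  [0, [0, -0.24, -0.4], [0, 0, 0]],
  [0, [0, -0.24, -0.4], [0, 0, 0]],
  [0, [0, -0.24, -0.4], [0, 0, 0]],
  [0, [0, -0.24, -0.4], [0, 0, 0]],
])

```text
time: 10.93
tool_pos: [0.4243, -0.3827, 0.1956]
tool_rot: [-0.001, 0.723, 0.691, 0.0]
contact_force: [0.7, 0.5, 0.5]
gripper_width: 0.126
grasp_force: 58.8
```

```bash
python3 s.py
python3 - <<'E'
from look import *
R(P,.15,.182,.48,-.36,.13,'arm')
R(P,.185,.22,.42,-.39,.04,'bd?');R(Q,.05,.14,.42,-.39,.05,'bdS')
m=(abs(Q[...,0]-.42)<.06)&(abs(Q[...,1]+.38)<.06)&(Q[...,2]>.05);
if m.any(): print(np.nanmin(Q[m],0),np.nanmax(Q[m],0))
im=np.hstack([cv2.resize(t['color'][180:330,300:435],(405,450),interpolation=2),cv2.resize(s['color'][90:230,270:390],(386,450),interpolation=2)])
cv2.imwrite('pics/c.png',im[...,::-1])
E
```

```text
10.9333 [ 0.4243 -0.3827  0.1956] yaw -2.59
11.0333 [ 0.4251 -0.3839  0.1984] [2.100e-03 7.228e-01 6.910e-01 1.000e-04]
arm 754 [ 486.2 -326.8  197.6   66.4   86.5] [ 0.5001 -0.3289  0.1712]
bd? 72 [ 428.6 -370.4   17.3   26.2   46.1] [ 0.4277 -0.3683  0.2112]
bdS 86 [ 423.1 -380.5   57.2   12.8   87.5] [ 0.4216 -0.3671  0.1008]
[ 0.36001748 -0.43535814  0.06333012] [ 0.47999481 -0.32003074  0.52862239]
```

View pics/c.png

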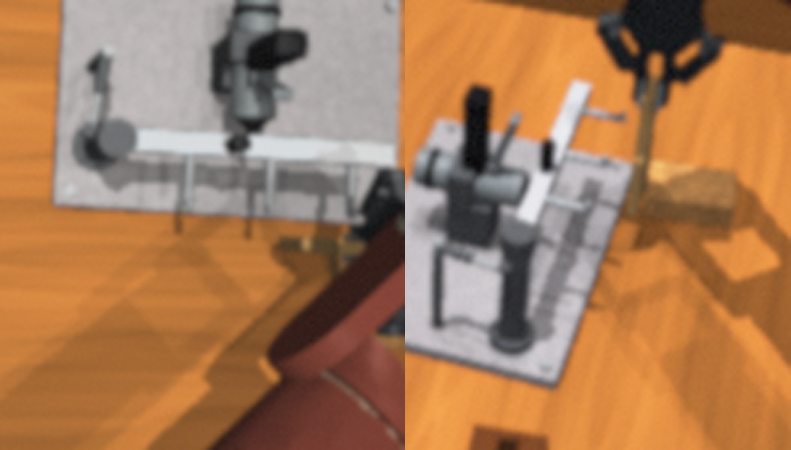

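```bash
python3 s.py
python3 - <<'E'
from look import *
H={0:(.4799,-.25),1:(.4762,-.3199),2:(.4725,-.3898)}
for i,h in H.items(): print(i,proj(t,[*h,.165]).round(1),proj(s,[*h,.165]).round(1))
m=(P[...,2]>.155)&(P[...,2]<.18)&(abs(P[...,0]-.470)<.02)&(P[...,1]<-.2)&(P[...,1]>-.42)
k,l,st_,_=cv2.connectedComponentsWithStats(m.astype(np.uint8))
for i in range(1,k):
    if st_[i,4]>5: print(st_[i],np.nanmean(P[l==i],0).round(4),np.nanmin(P[l==i],0).round(4))
E
python3 s.py
```

```text
11.0333 [ 0.4251 -0.3839  0.1984] yaw -2.57
11.1333 [ 0.4249 -0.3843  0.1985] [ 0.0025  0.723   0.6909 -0.    ]
0 [362.5 239.8] [319.8 153.6]
1 [389.5 241.4] [325.4 139.3]
2 [416.6 243. ] [330.7 125.7]
[361 236   4  13  44] [ 0.4741 -0.2486  0.1689] [ 0.4587 -0.2538  0.1615]
[388 237   4  14  50] [ 0.4715 -0.3186  0.1683] [ 0.454  -0.3239  0.1624]
[415 237   4  15  59] [ 0.4695 -0.3885  0.168 ] [ 0.4518 -0.3938  0.1616]
11.1333 [ 0.4249 -0.3843  0.1985] yaw -2.6
```

arm_command([
  [0, [0, -0.01, -0.01], [0, 0, 0]],
  [0, [0.02, -0.011, -0.01], [0, 0, 0]],
  [0, [0.04, -0.013, -0.01], [0, 0, 0]],
  [0, [0.06, -0.014, -0.01], [0, 0, 0]],
  [0, [0.08, -0.015, -0.01], [0, 0, 0]],
  [0, [0.1, -0.017, -0.01], [0, 0, 0]],
  [0, [0.12, -0.018, -0.01], [0, 0, 0]],
  [0, [0.14, -0.019, -0.01], [0, 0, 0]],
  [0, [0.16, -0.02, -0.01], [0, 0, 0]],
  [0, [0.16, -0.02, -0.01], [0, 0, 0]],
  [0, [0.16, -0.02, -0.01], [0, 0, 0]],
])

```text
time: 12.05
tool_pos: [0.4718, -0.3902, 0.1922]
tool_rot: [-0.0, 0.723, 0.691, -0.0]
contact_force: [0.6, -0.4, 0.1]
gripper_width: 0.124
grasp_force: 58.9
```

arm_command([
  [0, [0, 0, -0.015], [0, 0, 0]],
  [0, [0, 0, -0.03], [0, 0, 0]],
  [0, [0, 0, -0.04], [0, 0, 0]],
  [0, [0, 0, -0.04], [0, 0, 0]],
  [0, [0, 0, -0.04], [0, 0, 0]],
])

```text
time: 12.47
tool_pos: [0.4716, -0.3906, 0.1832]
tool_rot: [0.001, 0.724, 0.69, -0.0]
contact_force: [-2.7, 4.2, 12.4]
gripper_width: 0.13
grasp_force: 60.5
```

Run:
```python
from look import *
R(Q,.05,.12,.473,-.388,.05,'bdS')
im=np.hstack([cv2.resize(t['color'][180:330,330:465],(405,450),interpolation=2),cv2.resize(s['color'][90:230,270:390],(386,450),interpolation=2)])
cv2.imwrite('pics/d.png',im[...,::-1])
```

```text
12.5667 [ 0.4716 -0.3906  0.1832] [ 7.000e-04  7.235e-01  6.903e-01 -0.000e+00]
bdS 65 [ 468.8 -384.6   58.6   12.8   85.6] [ 0.468  -0.3729  0.0828]
```

View pics/d.png

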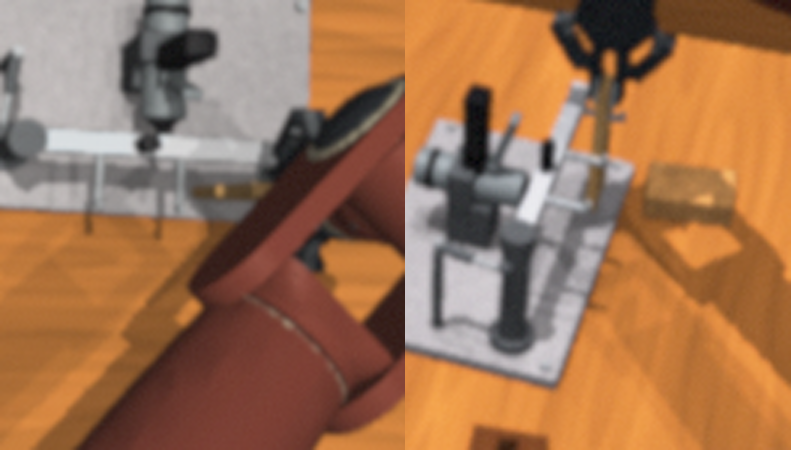

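Right pane: the peg end shows through the board at (615,118) and the board rests on hook 2 (a 12 N upward reaction). Release.

arm_command([
  [45, [0, 0, 0.01], [0, 0, 0]],
  [45, [0, 0, 0.01], [0, 0, 0]],
  [45, [0, 0, 0.01], [0, 0, 0]],
  [45, [0, 0, 0.01], [0, 0, 0]],
  [45, [0, 0, 0.15], [0, 0, 0]],
  [45, [0, 0, 0.4], [0, 0, 0]],
  [45, [0, 0, 0.4], [0, 0, 0]],
  [45, [0, 0, 0.4], [0, 0, 0]],
  [45, [0, 0, 0.4], [0, 0, 0]],
])

```text
time: 13.32
tool_pos: [0.4724, -0.3913, 0.3036]
tool_rot: [0.003, 0.723, 0.69, -0.0]
contact_force: [-0.5, -0.3, -0.5]
gripper_width: 0.525
grasp_force: 0.0
```

arm_command([
  [60, [-0.05, 1, 0], [0, 0, 0.4]],
  [60, [-0.05, 1, 0], [0, 0, 0.4]],
  [60, [-0.05, 1, 0], [0, 0, 0.4]],
  [60, [-0.05, 1, 0], [0, 0, 0.4]],
  [60, [-0.05, 1, 0], [0, 0, 0.4]],
  [60, [-0.05, 1, 0], [0, 0, 0.4]],
  [60, [-0.05, 1, 0], [0, 0, 0.4]],
  [60, [-0.05, 1, 0], [0, 0, 0.4]],
  [60, [-0.05, 1, 0], [0, 0, 0.4]],
])

```text
time: 14.07
tool_pos: [0.4558, -0.0879, 0.2984]
tool_rot: [-0.001, 0.473, 0.881, -0.0]
contact_force: [-0.4, -0.9, 0.3]
gripper_width: 0.704
grasp_force: 0.0
```

arm_command([
  [60, [0.05, 1, 0], [0, 0, 0.38]],
  [60, [0.05, 1, 0], [0, 0, 0.38]],
  [60, [0.05, 1, 0], [0, 0, 0.38]],
  [60, [0.05, 1, 0], [0, 0, 0.38]],
  [60, [0.05, 1, 0], [0, 0, 0.38]],
  [60, [0.05, 1, 0], [0, 0, 0.38]],
  [60, [0.05, 1, 0], [0, 0, 0.38]],
  [60, [0.05, 1, 0], [0, 0, 0.38]],
  [60, [0.05, 1, 0], [0, 0, 0.38]],
])

```text
time: 14.82
tool_pos: [0.4717, 0.2106, 0.2984]
tool_rot: [-0.001, 0.194, 0.981, -0.001]
contact_force: [0.3, 0.2, -0.2]
gripper_width: 0.708
grasp_force: 0.0
```

```bash
python3 s.py
python3 - <<'E'
from look import *
R(P,.19,.22,.472,-.389,.05,'hungT');R(Q,.19,.22,.472,-.389,.05,'hungS');R(Q,.05,.12,.473,-.388,.05,'bladeS')
R(P,.19,.22,.492,.382,.04,'B top');R(Q,.19,.22,.492,.382,.04,'B side')
R(P,.042,.06,.479,.064,.16,'stand')
E
```

```text
14.8167 [0.4717 0.2106 0.2984] yaw 67.67
14.9167 [0.4719 0.2084 0.299 ] [-8.000e-04  1.954e-01  9.807e-01 -1.000e-03]
hungT 89 [ 472.3 -387.    40.2   11.8   86.2] [ 0.4723 -0.3862  0.2055]
hungS 52 [ 470.5 -387.4   46.4   13.    87.5] [ 0.4702 -0.3859  0.2037]
bladeS none
B top none
B side 125 [491.2 381.3  13.7  40.3  68.5] [0.4902 0.383  0.2034]
stand 1538 [479.2  64.   75.1 220.3   2.9] [0.479  0.0641 0.0498]
```

arm_command([
  [60, [0.067, 0.578, 0], [0, 0, 0]],
  [60, [0.067, 0.578, 0], [0, 0, 0]],
  [60, [0.067, 0.578, 0], [0, 0, 0]],
  [60, [0.067, 0.578, 0], [0, 0, 0]],
  [60, [0.067, 0.578, 0], [0, 0, 0]],
  [60, [0.067, 0.578, 0], [0, 0, 0]],
  [60, [0.067, 0.578, -0.2], [0, 0, 0]],
  [60, [0.067, 0.578, -0.3], [0, 0, 0]],
  [60, [0.067, 0.578, -0.39], [0, 0, 0]],
  [60, [0.067, 0.578, -0.39], [0, 0, 0]],
  [60, [0.067, 0.578, -0.39], [0, 0, 0]],
])

```text
time: 15.83
tool_pos: [0.4912, 0.38, 0.1813]
tool_rot: [-0.002, 0.196, 0.981, -0.002]
contact_force: [-0.5, -0.1, 1.0]
gripper_width: 0.698
grasp_force: 0.0
```

arm_command([
  [0, [0, 0, 0], [0, 0, 0]],
  [0, [0, 0, 0], [0, 0, 0]],
  [0, [0, 0, 0], [0, 0, 0]],
  [0, [0, 0, 0], [0, 0, 0]],
  [0, [0, 0, 0], [0, 0, 0]],
  [0, [0, 0, 0], [0, 0, 0]],
])

```text
time: 16.33
tool_pos: [0.4931, 0.3835, 0.1862]
tool_rot: [0.002, 0.195, 0.981, 0.001]
contact_force: [1.1, -1.4, 6.0]
gripper_width: 0.124
grasp_force: 60.1
```

arm_command([
  [0, [0, 0, 0.025], [0, 0, 0]],
  [0, [0, 0, 0.05], [0, 0, 0]],
  [0, [0, 0, 0.05], [0, 0, 0]],
  [0, [0, 0, 0.05], [0, 0, -0.07]],
  [0, [0, 0, 0.05], [0, 0, -0.14]],
  [0, [0, 0, 0.05], [0, 0, -0.21]],
  [0, [0, 0, 0.05], [0, 0, -0.28]],
  [0, [0, 0, 0.05], [0, 0, -0.29]],
  [0, [0, 0, 0.05], [0, 0, -0.29]],
])

```text
time: 17.08
tool_pos: [0.4914, 0.3831, 0.1981]
tool_rot: [-0.0, 0.41, 0.912, -0.0]
contact_force: [-0.4, -0.2, -0.7]
gripper_width: 0.125
grasp_force: 59.2
```

arm_command([
  [0, [-0.025, -0.022, 0], [0, 0, 0]],
  [0, [-0.05, -0.044, 0], [0, 0, 0]],
  [0, [-0.075, -0.066, 0], [0, 0, 0]],
  [0, [-0.1, -0.088, 0], [0, 0, 0]],
  [0, [-0.125, -0.11, 0], [0, 0, 0]],
  [0, [-0.16, -0.14, 0], [0, 0, 0]],
  [0, [-0.16, -0.14, 0], [0, 0, 0]],
  [0, [-0.16, -0.14, 0.4], [0, 0, 0]],
  [0, [-0.16, -0.14, 0.4], [0, 0, 0]],
  [0, [-0.16, -0.14, 0.4], [0, 0, 0]],
  [0, [-0.16, -0.14, 0.4], [0, 0, 0]],
])

```text
time: 18.0
tool_pos: [0.4464, 0.3427, 0.3291]
tool_rot: [0.005, 0.411, 0.911, 0.007]
contact_force: [0.3, 0.9, 0.6]
gripper_width: 0.125
grasp_force: 59.3
```

arm_command([
  [0, [-0.05, -1, 0], [0, 0, -0.49]],
  [0, [-0.05, -1, 0], [0, 0, -0.49]],
  [0, [-0.05, -1, 0], [0, 0, -0.49]],
  [0, [-0.05, -1, 0], [0, 0, -0.49]],
  [0, [-0.05, -1, 0], [0, 0, -0.49]],
  [0, [-0.05, -1, 0], [0, 0, -0.49]],
  [0, [-0.05, -1, 0], [0, 0, -0.49]],
  [0, [-0.05, -1, 0], [0, 0, -0.49]],
  [0, [-0.05, -1, 0], [0, 0, -0.49]],
])

```text
time: 18.75
tool_pos: [0.4285, 0.0388, 0.3184]
tool_rot: [0.0, 0.725, 0.689, 0.0]
contact_force: [0.6, 0.2, -0.3]
gripper_width: 0.127
grasp_force: 59.2
```

```bash
python3 s.py
```

```text
18.75 [0.4285 0.0388 0.3184] yaw -2.96
```

arm_command([
  [0, [0, -0.95, 0], [0, 0, 0]],
  [0, [0, -0.95, 0], [0, 0, 0]],
  [0, [0, -0.95, 0], [0, 0, 0]],
  [0, [0, -0.95, 0], [0, 0, 0]],
  [0, [0, -0.95, 0], [0, 0, 0]],
  [0, [0, -0.95, 0], [0, 0, 0]],
  [0, [0, -0.95, 0], [0, 0, 0]],
  [0, [0, -0.95, -0.15], [0, 0, 0]],
  [0, [0, -0.95, -0.28], [0, 0, 0]],
  [0, [0, -0.95, -0.4], [0, 0, 0]],
  [0, [0, -0.95, -0.4], [0, 0, 0]],
  [0, [0, -0.95, -0.4], [0, 0, 0]],
])

```text
time: 19.75
tool_pos: [0.4281, -0.2419, 0.1961]
tool_rot: [-0.003, 0.723, 0.691, -0.0]
contact_force: [-0.2, 0.2, -0.0]
gripper_width: 0.127
grasp_force: 59.2
```

```bash
python3 s.py
python3 - <<'E'
from look import *
R(Q,.05,.12,.428,-.246,.05,'bdS');R(P,.17,.22,.43,-.246,.05,'bdT')
E
python3 s.py
```

```text
19.75 [ 0.4281 -0.2419  0.1961] yaw -2.57
19.85 [ 0.4304 -0.2441  0.2013] [2.100e-03 7.229e-01 6.909e-01 4.000e-04]
bdS 69 [ 426.4 -238.6   51.3   11.8   87. ] [ 0.4252 -0.2283  0.0908]
bdT none
19.85 [ 0.4304 -0.2441  0.2013] yaw -2.59
```

arm_command([
  [0, [0, -0.008, -0.01], [0, 0, 0]],
  [0, [0.02, -0.009, -0.01], [0, 0, 0]],
  [0, [0.04, -0.01, -0.01], [0, 0, 0]],
  [0, [0.06, -0.011, -0.01], [0, 0, 0]],
  [0, [0.08, -0.012, -0.01], [0, 0, 0]],
  [0, [0.1, -0.013, -0.01], [0, 0, 0]],
  [0, [0.12, -0.014, -0.01], [0, 0, 0]],
  [0, [0.14, -0.015, -0.01], [0, 0, 0]],
  [0, [0.16, -0.017, -0.01], [0, 0, 0]],
  [0, [0.16, -0.017, -0.01], [0, 0, 0]],
  [0, [0.16, -0.017, -0.01], [0, 0, 0]],
])

```text
time: 20.77
tool_pos: [0.4768, -0.249, 0.1951]
tool_rot: [-0.0, 0.723, 0.69, -0.0]
contact_force: [-0.1, 1.3, 0.1]
gripper_width: 0.127
grasp_force: 59.2
```

arm_command([
  [0, [0, 0, -0.015], [0, 0, 0]],
  [0, [0, 0, -0.03], [0, 0, 0]],
  [0, [0, 0, -0.04], [0, 0, 0]],
  [0, [0, 0, -0.045], [0, 0, 0]],
  [0, [0, 0, -0.045], [0, 0, 0]],
])

```text
time: 21.18
tool_pos: [0.4768, -0.2493, 0.1858]
tool_rot: [0.001, 0.723, 0.69, -0.0]
contact_force: [-7.5, 4.3, 17.1]
gripper_width: 0.125
grasp_force: 61.8
```

Resting at 0.1858, the same height as when this board hung on the rack. Release, rise, and look.

arm_command([
  [45, [0, 0, 0.01], [0, 0, 0]],
  [45, [0, 0, 0.01], [0, 0, 0]],
  [45, [0, 0, 0.01], [0, 0, 0]],
  [45, [0, 0, 0.01], [0, 0, 0]],
  [45, [0, 0, 0.15], [0, 0, 0]],
  [45, [0, 0, 0.4], [0, 0, 0]],
  [45, [0, 0, 0.4], [0, 0, 0]],
  [45, [0, 0, 0.4], [0, 0, 0]],
  [85, [0, 0, 0.4], [0, 0, 0]],
])

```text
time: 21.93
tool_pos: [0.4775, -0.2497, 0.3045]
tool_rot: [0.002, 0.723, 0.69, 0.0]
contact_force: [-0.0, 0.6, -1.6]
gripper_width: 0.649
grasp_force: 0.0
```

arm_command([
  [85, [-0.1, 0.9, 0], [0, 0, 0]],
  [85, [-0.1, 0.9, 0], [0, 0, 0]],
  [85, [-0.1, 0.9, 0], [0, 0, 0]],
  [85, [-0.1, 0.9, 0], [0, 0, 0]],
  [85, [-0.1, 0.9, 0], [0, 0, 0]],
  [85, [-0.1, 0.9, 0], [0, 0, 0]],
  [85, [-0.1, 0.9, 0], [0, 0, 0]],
])

```text
time: 22.52
tool_pos: [0.4448, 0.0244, 0.2991]
tool_rot: [-0.002, 0.722, 0.691, -0.001]
contact_force: [0.0, 0.1, 0.4]
gripper_width: 0.993
grasp_force: 0.0
```

Run:
```python
from look import *
R(P,.19,.22,.472,-.389,.04,'h2T');R(P,.19,.22,.478,-.249,.04,'h0T')
R(P,.19,.23,.511,-.29,.02,'pin');R(P,.21,.235,.594,-.326,.05,'grip');R(Q,.21,.235,.594,-.326,.05,'gripS')
R(P,.175,.214,.56,-.32,.025,'trig');R(Q,.17,.214,.55,-.32,.03,'trigS')
im=np.hstack([cv2.resize(t['color'][160:260,340:440],(400,400),interpolation=2),cv2.resize(s['color'][100:200,270:370],(400,400),interpolation=2)])
cv2.imwrite('pics/e.png',im[...,::-1])
```

```text
22.6167 [0.4452 0.0238 0.2993] [-0.0016  0.7216  0.6923 -0.001 ]
h2T 88 [ 472.3 -387.7   41.1   12.    86.3] [ 0.4722 -0.3862  0.2049]
h0T 82 [ 478.2 -246.    41.    11.7   86.3] [ 0.4781 -0.2456  0.2055]
pin 42 [ 511.  -285.1   14.7   14.3   56.3] [ 0.5108 -0.2848  0.2057]
grip 130 [ 593.7 -325.7   25.6   30.3    0.8] [ 0.5934 -0.325   0.2196]
gripS 61 [ 592.4 -325.5   24.5   39.1    2. ] [ 0.5917 -0.3233  0.2195]
trig 43 [ 557.3 -323.5   17.3   15.5   86.8] [ 0.5561 -0.3219  0.1938]
trigS 9 [ 5.792e+02 -3.248e+02  1.500e+00  1.930e+01  5.000e-01] [ 0.5793 -0.3246  0.1892]
```

View pics/e.png

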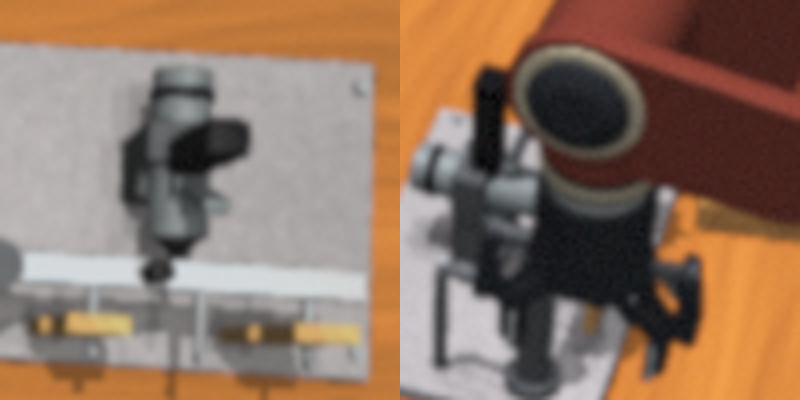

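Both boards hang on hooks 0 and 2, in the left pane at (90,322) and (310,332). The duster grip is at (208,145). On to the trigger.

arm_command([
  [85, [0.46, -1, 0], [0, 0, 0]],
  [85, [0.46, -1, 0], [0, 0, 0]],
  [85, [0.46, -1, 0], [0, 0, 0]],
  [85, [0.46, -1, 0], [0, 0, 0]],
  [85, [0.46, -1, 0], [0, 0, 0]],
  [85, [0.46, -1, 0], [0, 0, 0]],
  [85, [0.46, -1, 0], [0, 0, 0]],
  [85, [0.46, -1, 0], [0, 0, 0]],
  [85, [0.46, -1, 0], [0, 0, 0]],
  [85, [0.46, -1, 0], [0, 0, 0]],
  [85, [0.46, -1, 0], [0, 0, 0]],
])

```text
time: 23.53
tool_pos: [0.5837, -0.2796, 0.2996]
tool_rot: [-0.002, 0.724, 0.69, -0.0]
contact_force: [-0.2, 0.3, -0.4]
gripper_width: 0.996
grasp_force: 0.0
```

```bash
python3 s.py
```

```text
23.5333 [ 0.5837 -0.2796  0.2996] yaw -2.76
```

arm_command([
  [85, [0.005, -0.153, 0], [0, 0, 0]],
  [85, [0.005, -0.153, 0], [0, 0, 0]],
  [85, [0.005, -0.153, 0], [0, 0, 0]],
  [85, [0.005, -0.153, -0.1], [0, 0, 0]],
  [85, [0.005, -0.153, -0.2], [0, 0, 0]],
  [85, [0.005, -0.153, -0.28], [0, 0, 0]],
  [85, [0.005, -0.153, -0.35], [0, 0, 0]],
  [85, [0.005, -0.153, -0.42], [0, 0, 0]],
  [85, [0.005, -0.153, -0.42], [0, 0, 0]],
  [85, [0.005, -0.153, -0.42], [0, 0, 0]],
])

```text
time: 24.37
tool_pos: [0.5853, -0.323, 0.1747]
tool_rot: [-0.001, 0.723, 0.691, -0.0]
contact_force: [0.2, -0.8, 1.0]
gripper_width: 0.996
grasp_force: 0.0
```

arm_command([
  [30, [0, 0, 0], [0, 0, 0]],
  [30, [0, 0, 0], [0, 0, 0]],
  [30, [0, 0, 0], [0, 0, 0]],
  [30, [0, 0, 0], [0, 0, 0]],
  [30, [0, 0, 0], [0, 0, 0]],
  [30, [0, 0, 0], [0, 0, 0]],
])

```text
time: 24.87
tool_pos: [0.5875, -0.3257, 0.1792]
tool_rot: [0.002, 0.724, 0.69, 0.0]
contact_force: [2.1, -0.3, 7.5]
gripper_width: 0.443
grasp_force: 65.4
```

arm_command([
  [30, [0, 0, 0], [0, 0, 0]],
  [30, [0, 0, 0], [0, 0, 0]],
  [30, [0, 0, 0], [0, 0, 0]],
  [30, [0, 0, 0], [0, 0, 0]],
  [30, [0, 0, 0], [0, 0, 0]],
  [30, [0, 0, 0], [0, 0, 0]],
  [30, [0, 0, 0], [0, 0, 0]],
  [30, [0, 0, 0], [0, 0, 0]],
  [30, [0, 0, 0], [0, 0, 0]],
  [30, [0, 0, 0], [0, 0, 0]],
])

```text
time: 25.7
tool_pos: [0.5875, -0.3257, 0.1791]
tool_rot: [0.002, 0.724, 0.69, 0.0]
contact_force: [2.9, -0.1, 6.9]
gripper_width: 0.44
grasp_force: 65.2
```

arm_command([
  [85, [0, 0, 0], [0, 0, 0]],
  [85, [0, 0, 0], [0, 0, 0]],
  [85, [0, 0, 0], [0, 0, 0]],
  [85, [0, 0, 0], [0, 0, 0]],
  [85, [0, 0, 0], [0, 0, 0]],
  [85, [0, 0, 0.2], [0, 0, 0]],
  [85, [0, 0, 0.42], [0, 0, 0]],
  [85, [0, 0, 0.42], [0, 0, 0]],
  [85, [0, 0, 0.42], [0, 0, 0]],
  [85, [0, 0, 0.42], [0, 0, 0]],
])

```text
time: 26.53
tool_pos: [0.5882, -0.326, 0.3081]
tool_rot: [0.005, 0.723, 0.691, 0.001]
contact_force: [0.3, -0.3, -0.5]
gripper_width: 0.994
grasp_force: 0.0
```

arm_command([
  [45, [-0.36, 0.8, 0], [0, 0, 0]],
  [45, [-0.36, 0.8, 0], [0, 0, 0]],
  [45, [-0.36, 0.8, 0], [0, 0, 0]],
  [45, [-0.36, 0.8, 0], [0, 0, 0]],
  [45, [-0.36, 0.8, 0], [0, 0, 0]],
  [45, [-0.36, 0.8, 0], [0, 0, 0]],
  [45, [-0.36, 0.8, 0], [0, 0, 0]],
  [45, [-0.36, 0.8, 0], [0, 0, 0]],
])

```text
time: 27.2
tool_pos: [0.4771, -0.0823, 0.3009]
tool_rot: [-0.0, 0.722, 0.692, 0.0]
contact_force: [-0.6, 0.1, -0.0]
gripper_width: 0.526
grasp_force: 0.0
```

Run:
```python
from look import *
R(P,.19,.22,.472,-.389,.04,'h2T');R(P,.19,.22,.478,-.249,.04,'h0T')
R(P,.19,.23,.511,-.29,.02,'pin');R(P,.175,.214,.555,-.32,.025,'trig')
```

```text
27.3 [ 0.4782 -0.0849  0.3011] [ 1.000e-04  7.231e-01  6.907e-01 -2.000e-04]
h2T 88 [ 472.3 -387.    40.2   11.8   86.3] [ 0.4723 -0.3864  0.2056]
h0T 84 [ 478.3 -245.9   39.8   11.7   86.5] [ 0.478  -0.2457  0.2055]
pin 41 [ 511.  -285.8   14.4   13.6   50.4] [ 0.5109 -0.2849  0.2057]
trig 43 [ 557.6 -323.5   16.9   15.3   89.1] [ 0.5561 -0.3219  0.1939]
```

arm_command([
  [45, [0, -0.54, 0], [0, 0, 0]],
  [45, [0, -0.54, 0], [0, 0, 0]],
  [45, [0, -0.54, 0], [0, 0, 0]],
  [45, [0, -0.54, 0], [0, 0, 0]],
  [45, [0, -0.54, 0], [0, 0, 0]],
  [45, [0, -0.54, -0.15], [0, 0, 0]],
  [45, [0, -0.54, -0.3], [0, 0, 0]],
  [45, [0, -0.54, -0.4], [0, 0, 0]],
  [45, [0, -0.54, -0.4], [0, 0, 0]],
  [45, [0, -0.54, -0.4], [0, 0, 0]],
])

```text
time: 28.13
tool_pos: [0.477, -0.2473, 0.1797]
tool_rot: [-0.003, 0.724, 0.69, -0.001]
contact_force: [0.7, 0.7, 0.0]
gripper_width: 0.529
grasp_force: 0.0
```

arm_command([
  [0, [0, 0, 0], [0, 0, 0]],
  [0, [0, 0, 0], [0, 0, 0]],
  [0, [0, 0, 0], [0, 0, 0]],
  [0, [0, 0, 0], [0, 0, 0]],
  [0, [0, 0, 0], [0, 0, 0]],
  [0, [0, 0, 0], [0, 0, 0]],
])

```text
time: 28.63
tool_pos: [0.4794, -0.2479, 0.1849]
tool_rot: [0.003, 0.723, 0.69, 0.0]
contact_force: [-0.3, -0.9, 6.7]
gripper_width: 0.127
grasp_force: 59.6
```

arm_command([
  [0, [0, 0, 0.025], [0, 0, 0]],
  [0, [0, 0, 0.05], [0, 0, 0]],
  [0, [0, 0, 0.05], [0, 0, 0]],
  [0, [-0.03, 0.002, 0.05], [0, 0, 0]],
  [0, [-0.06, 0.003, 0.05], [0, 0, 0]],
  [0, [-0.09, 0.005, 0.05], [0, 0, 0]],
  [0, [-0.12, 0.006, 0.05], [0, 0, 0]],
  [0, [-0.15, 0.008, 0.05], [0, 0, 0]],
  [0, [-0.19, 0.01, 0.05], [0, 0, 0]],
  [0, [-0.19, 0.01, 0.05], [0, 0, 0]],
  [0, [-0.19, 0.01, 0.05], [0, 0, 0]],
])

```text
time: 29.55
tool_pos: [0.4205, -0.2439, 0.1968]
tool_rot: [0.0, 0.724, 0.69, 0.0]
contact_force: [0.6, -0.1, 0.0]
gripper_width: 0.129
grasp_force: 58.8
```

arm_command([
  [0, [0, 0.1, 0.3], [0, 0, 0]],
  [0, [0, 0.1, 0.3], [0, 0, 0]],
  [0, [0, 0.1, 0.3], [0, 0, 0]],
  [0, [0.1, 0.6, 0.3], [0, 0, 0.06]],
  [0, [0.1, 0.6, 0.3], [0, 0, 0.06]],
  [0, [0.1, 0.6, 0.3], [0, 0, 0.06]],
  [0, [0.1, 0.6, 0.3], [0, 0, 0.06]],
  [0, [0.1, 0.6, 0.3], [0, 0, 0.06]],
  [0, [0.1, 0.6, 0.3], [0, 0, 0.06]],
])

```text
time: 30.3
tool_pos: [0.4515, -0.0627, 0.2869]
tool_rot: [0.0, 0.689, 0.725, -0.0]
contact_force: [0.4, 0.4, -0.4]
gripper_width: 0.128
grasp_force: 58.8
```

Run:
```python
from look import *
R(P,.042,.06,.479,.064,.16,'stand');R(Q,.042,.06,.479,.064,.16,'standS');R(P,.19,.22,.472,-.389,.04,'h2T')
x0,y0=st['tool_pos'][:2]
R(Q,st['tool_pos'][2]-.132,st['tool_pos'][2]-.06,x0,y0,.05,'bladeS')
# slot centres from dark floor
m=(P[...,2]>-.01)&(P[...,2]<.035)&(abs(P[...,0]-.479)<.03)&(abs(P[...,1]-.064)<.1)
k,l,s_,_=cv2.connectedComponentsWithStats(m.astype(np.uint8))
for i in range(1,k):
    if s_[i,4]>10: print(s_[i],rr(P[l==i]))
save(t,'f.png',(190,200,310,280),5)
```

```text
30.4 [ 0.4512 -0.0643  0.2867] [ 1.000e-04  6.901e-01  7.237e-01 -2.000e-04]
stand 879 [477.1 105.4  75.6 136.1   1.2] [0.4779 0.1124 0.0498]
standS 1270 [476.9  61.5  75.2 225.2   2.9] [0.4762 0.0678 0.0499]
h2T 89 [ 472.6 -387.3   40.1   11.6   86. ] [ 0.4727 -0.3863  0.2048]
bladeS 87 [445.6 -63.9  55.   11.6  81.7] [ 0.4466 -0.0498  0.1908]
[238 237  15   7  87] [479.3  72.3  17.2  44.1   3.5]
[215 238  20   8 127] [475.8 134.6  18.1  56.7   3.4]
```

View pics/f.png

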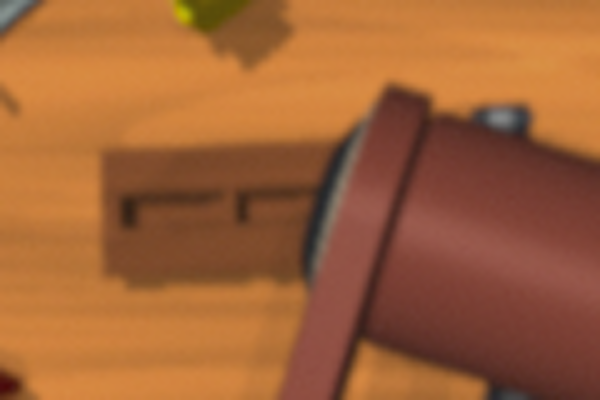

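arm_command([
  [0, [0.082, 0.661, -0.19], [0, 0, 0]],
  [0, [0.082, 0.661, -0.19], [0, 0, 0]],
  [0, [0.082, 0.661, -0.19], [0, 0, 0]],
  [0, [0.082, 0.661, -0.19], [0, 0, 0]],
  [0, [0.082, 0.661, -0.19], [0, 0, 0]],
  [0, [0.082, 0.661, -0.19], [0, 0, 0]],
  [0, [0.082, 0.661, -0.19], [0, 0, 0]],
  [0, [0.082, 0.661, -0.19], [0, 0, 0]],
])

```text
time: 31.07
tool_pos: [0.4761, 0.1333, 0.2297]
tool_rot: [0.0, 0.691, 0.723, -0.0]
contact_force: [-0.1, -0.4, -0.9]
gripper_width: 0.123
grasp_force: 58.9
```

```bash
python3 - <<'E'
from look import *
x0,y0,z0=st['tool_pos']
for a,b in((-.132,-.06),(-.125,-.09),(-.1,-.065)):
    R(Q,z0+a,z0+b,x0,y0,.05,'bladeS')
R(P,z0-.13,z0-.04,x0,y0,.05,'bladeT')
R(Q,.042,.06,.479,.064,.16,'standS');R(P,.042,.06,.479,.064,.16,'stand')
m=(Q[...,2]>-.01)&(Q[...,2]<.04)&(abs(Q[...,0]-.479)<.03)&(abs(Q[...,1]-.064)<.1)
k,l,s_,_=cv2.connectedComponentsWithStats(m.astype(np.uint8))
for i in range(1,k):
    if s_[i,4]>10: print(s_[i],rr(Q[l==i]))
save(s,'g.png',(240,200,340,300),5)
E
python3 s.py
```

```text
31.1667 [0.4763 0.1328 0.2304] [5.000e-04 6.911e-01 7.227e-01 2.000e-04]
bladeS 102 [470.9 130.   57.3  10.9  85.8] [0.471  0.1421 0.1354]
bladeS 49 [469.1 130.8  54.7  10.5  80.9] [0.4708 0.1405 0.1228]
bladeS 47 [469.1 133.3  50.7  10.7  79.9] [0.4711 0.1442 0.1474]
bladeT 47 [476.5 117.9  11.   31.7   6.8] [0.4764 0.1097 0.1507]
standS 920 [476.7  65.2  75.6 219.8   3. ] [0.4699 0.0907 0.0498]
stand 1332 [479.8  52.2  75.2 196.7   3. ] [0.4793 0.0489 0.05  ]
[297 233   7  10  42] [482.1 -17.1  37.9  15.3  88.4]
[295 245   6  16  48] [476.2  48.7  10.1  45.    1.9]
[288 264   9  16  79] [475.3 118.1  16.7  43.1   1.9]
31.1667 [0.4763 0.1328 0.2304] yaw 2.56
```

View pics/g.png

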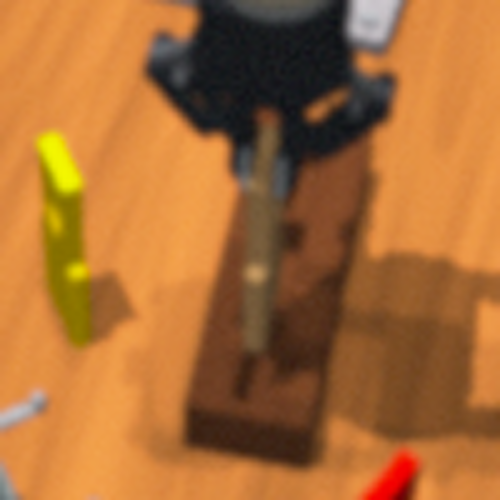

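Board A is right above the end slot; in the crop its lower edge is at (257,350) and the slot shows at (243,375). Lower to just inside and check the force.

arm_command([
  [0, [0, 0.004, -0.04], [0, 0, 0]],
  [0, [0, 0.004, -0.08], [0, 0, 0]],
  [0, [0, 0.004, -0.11], [0, 0, 0.003]],
  [0, [0, 0.004, -0.14], [0, 0, 0.003]],
  [0, [0, 0.004, -0.16], [0, 0, 0.003]],
  [0, [0, 0.004, -0.18], [0, 0, 0.003]],
  [0, [0, 0.004, -0.18], [0, 0, 0.003]],
])

```text
time: 31.75
tool_pos: [0.4748, 0.1354, 0.1739]
tool_rot: [-0.001, 0.688, 0.725, -0.001]
contact_force: [-0.1, 0.2, -0.2]
gripper_width: 0.123
grasp_force: 58.9
```

arm_command([
  [0, [0, 0, -0.02], [0, 0, 0]],
  [0, [0, 0, -0.04], [0, 0, 0]],
  [0, [0, 0, -0.055], [0, 0, 0]],
  [0, [0, 0, -0.07], [0, 0, 0]],
  [0, [0, 0, -0.075], [0, 0, 0]],
  [0, [0, 0, -0.075], [0, 0, 0]],
  [0, [0, 0, -0.075], [0, 0, 0]],
])

```text
time: 32.33
tool_pos: [0.4763, 0.1356, 0.1545]
tool_rot: [0.0, 0.688, 0.725, 0.0]
contact_force: [-1.3, -1.1, 5.9]
gripper_width: 0.124
grasp_force: 59.8
```

Floor contact (6 N, at the expected height). Release, rise, and go to the second board.

arm_command([
  [40, [0, 0, 0], [0, 0, 0]],
  [40, [0, 0, 0], [0, 0, 0]],
  [40, [0, 0, 0], [0, 0, 0]],
  [40, [0, 0, 0], [0, 0, 0]],
  [40, [0, 0, 0.15], [0, 0, 0]],
  [40, [0, 0, 0.5], [0, 0, 0]],
  [40, [0, 0, 0.5], [0, 0, 0]],
  [40, [0, 0, 0.5], [0, 0, 0]],
  [40, [0, 0, 0.5], [0, 0, 0]],
])

```text
time: 33.08
tool_pos: [0.4785, 0.136, 0.3114]
tool_rot: [0.004, 0.688, 0.725, 0.005]
contact_force: [0.3, -0.5, -0.1]
gripper_width: 0.47
grasp_force: 0.0
```

arm_command([
  [45, [0, -1, 0], [0, 0, -0.065]],
  [45, [0, -1, 0], [0, 0, -0.065]],
  [45, [0, -1, 0], [0, 0, -0.065]],
  [45, [0, -1, 0], [0, 0, -0.065]],
  [45, [0, -1, 0], [0, 0, -0.065]],
  [45, [0, -1, 0], [0, 0, -0.065]],
  [45, [0, -1, 0], [0, 0, -0.065]],
  [45, [0, -1, 0], [0, 0, -0.065]],
  [45, [0, -1, 0], [0, 0, -0.065]],
])

```text
time: 33.83
tool_pos: [0.4751, -0.1666, 0.3021]
tool_rot: [-0.001, 0.726, 0.688, -0.0]
contact_force: [-0.1, -0.0, -0.2]
gripper_width: 0.532
grasp_force: 0.0
```

```bash
python3 - <<'E'
from look import *
R(P,.19,.22,.472,-.389,.04,'h2T')
R(P,.16,.19,.476,.134,.04,'A in slot');R(Q,.16,.19,.476,.134,.04,'A in slot S')
R(P,.042,.06,.479,.064,.16,'stand')
E
python3 s.py
```

```text
33.9333 [ 0.4755 -0.1639  0.3025] [-8.000e-04  7.247e-01  6.891e-01  1.000e-04]
h2T 88 [ 472.6 -386.9   39.9   11.6   85.8] [ 0.4727 -0.3862  0.2054]
A in slot 78 [4.773e+02 1.314e+02 1.060e+01 4.050e+01 4.000e-01] [0.4772 0.1307 0.1744]
A in slot S 71 [473.6 128.3  12.   42.8   3.3] [0.4733 0.1323 0.173 ]
stand 1501 [479.2  63.9  75.1 220.2   2.9] [0.4789 0.0616 0.05  ]
33.9333 [ 0.4755 -0.1639  0.3025] yaw -2.88
```

arm_command([
  [45, [-0.01, -0.748, 0], [0, 0, 0]],
  [45, [-0.01, -0.748, 0], [0, 0, 0]],
  [45, [-0.01, -0.748, 0], [0, 0, 0]],
  [45, [-0.01, -0.748, 0], [0, 0, 0]],
  [45, [-0.01, -0.748, 0], [0, 0, 0]],
  [45, [-0.01, -0.748, 0], [0, 0, 0]],
  [45, [-0.01, -0.748, -0.15], [0, 0, 0]],
  [45, [-0.01, -0.748, -0.3], [0, 0, 0]],
  [45, [-0.01, -0.748, -0.4], [0, 0, 0]],
  [45, [-0.01, -0.748, -0.4], [0, 0, 0]],
  [45, [-0.01, -0.748, -0.4], [0, 0, 0]],
])

```text
time: 34.85
tool_pos: [0.4725, -0.3859, 0.1809]
tool_rot: [-0.003, 0.724, 0.69, 0.0]
contact_force: [0.5, -0.2, -0.3]
gripper_width: 0.529
grasp_force: 0.0
```

arm_command([
  [0, [0, 0, 0], [0, 0, 0]],
  [0, [0, 0, 0], [0, 0, 0]],
  [0, [0, 0, 0], [0, 0, 0]],
  [0, [0, 0, 0], [0, 0, 0]],
  [0, [0, 0, 0], [0, 0, 0]],
  [0, [0, 0, 0], [0, 0, 0]],
])

```text
time: 35.35
tool_pos: [0.4746, -0.3899, 0.1875]
tool_rot: [0.003, 0.725, 0.689, 0.001]
contact_force: [1.0, 2.0, 6.7]
gripper_width: 0.125
grasp_force: 60.9
```

arm_command([
  [0, [0, 0, 0.025], [0, 0, 0]],
  [0, [0, 0, 0.05], [0, 0, 0]],
  [0, [0, 0, 0.05], [0, 0, 0]],
  [0, [-0.03, 0.002, 0.05], [0, 0, 0]],
  [0, [-0.06, 0.003, 0.05], [0, 0, 0]],
  [0, [-0.09, 0.005, 0.05], [0, 0, 0]],
  [0, [-0.12, 0.006, 0.05], [0, 0, 0]],
  [0, [-0.15, 0.008, 0.05], [0, 0, 0]],
  [0, [-0.19, 0.01, 0.05], [0, 0, 0]],
  [0, [-0.19, 0.01, 0.05], [0, 0, 0]],
  [0, [-0.19, 0.01, 0.05], [0, 0, 0]],
])

```text
time: 36.27
tool_pos: [0.415, -0.3859, 0.1984]
tool_rot: [0.0, 0.725, 0.689, 0.0]
contact_force: [0.9, -0.3, -0.4]
gripper_width: 0.123
grasp_force: 60.1
```

arm_command([
  [0, [0, 0.1, 0.3], [0, 0, 0]],
  [0, [0, 0.1, 0.3], [0, 0, 0]],
  [0, [0, 0.1, 0.3], [0, 0, 0]],
  [0, [0.1, 0.9, 0.3], [0, 0, 0.06]],
  [0, [0.1, 0.9, 0.3], [0, 0, 0.06]],
  [0, [0.1, 0.9, 0.3], [0, 0, 0.06]],
  [0, [0.1, 0.9, 0.3], [0, 0, 0.06]],
  [0, [0.1, 0.9, 0.3], [0, 0, 0.06]],
  [0, [0.1, 0.9, 0.3], [0, 0, 0.06]],
  [0, [0.1, 0.9, 0.3], [0, 0, 0.06]],
])

```text
time: 37.1
tool_pos: [0.4464, -0.1108, 0.2888]
tool_rot: [0.0, 0.689, 0.725, 0.001]
contact_force: [0.1, -0.6, -0.9]
gripper_width: 0.121
grasp_force: 60.0
```

```bash
python3 - <<'E'
from look import *
R(P,.042,.06,.479,.064,.16,'stand');R(P,.16,.19,.476,.134,.06,'A in slot')
x0,y0,z0=st['tool_pos'];R(Q,z0-.13,z0-.06,x0,y0,.05,'bladeS')
E
python3 s.py
```

```text
37.2 [ 0.4461 -0.1147  0.2886] [6.000e-04 6.901e-01 7.237e-01 0.000e+00]
stand 1469 [479.2  63.8  75.1 219.9   2.9] [0.4794 0.064  0.05  ]
A in slot 76 [4.773e+02 1.315e+02 1.050e+01 4.070e+01 4.000e-01] [0.477  0.1298 0.1752]
bladeS 85 [ 438.7 -112.4   54.1   11.7   79.2] [ 0.4416 -0.0967  0.1943]
37.2 [ 0.4461 -0.1147  0.2886] yaw 2.72
```

arm_command([
  [0, [0.122, 0.362, -0.18], [0, 0, 0.002]],
  [0, [0.122, 0.362, -0.18], [0, 0, 0.002]],
  [0, [0.122, 0.362, -0.18], [0, 0, 0.002]],
  [0, [0.122, 0.362, -0.18], [0, 0, 0.002]],
  [0, [0.122, 0.362, -0.18], [0, 0, 0.002]],
  [0, [0.122, 0.362, -0.18], [0, 0, 0.002]],
  [0, [0.122, 0.362, -0.18], [0, 0, 0.002]],
])

```text
time: 37.78
tool_pos: [0.4828, -0.0089, 0.2353]
tool_rot: [0.001, 0.691, 0.723, 0.0]
contact_force: [-0.0, -0.3, -0.0]
gripper_width: 0.127
grasp_force: 60.0
```

```bash
python3 - <<'E'
from look import *
x0,y0,z0=st['tool_pos'];R(Q,z0-.13,z0-.06,x0,y0,.05,'bladeS')
R(Q,.042,.06,.479,.064,.16,'standS')
E
python3 s.py
```

```text
37.8833 [ 0.4828 -0.0088  0.2354] [9.000e-04 6.911e-01 7.228e-01 4.000e-04]
bladeS 93 [475.3  -7.4  54.5  11.1  79.9] [0.4774 0.0048 0.1399]
standS 1163 [477.1  60.7  75.6 227.3   2.9] [0.475  0.071  0.0499]
37.8833 [ 0.4828 -0.0088  0.2354] yaw 2.57
```

arm_command([
  [0, [0, 0.008, -0.04], [0, 0, 0]],
  [0, [0, 0.008, -0.08], [0, 0, 0.003]],
  [0, [0, 0.008, -0.12], [0, 0, 0.003]],
  [0, [0, 0.008, -0.14], [0, 0, 0.003]],
  [0, [0, 0.008, -0.16], [0, 0, 0.003]],
  [0, [0, 0.008, -0.19], [0, 0, 0.003]],
  [0, [0, 0.008, -0.19], [0, 0, 0.003]],
])

```text
time: 38.47
tool_pos: [0.4812, -0.0046, 0.1749]
tool_rot: [-0.001, 0.688, 0.725, -0.001]
contact_force: [-0.3, -1.0, -1.1]
gripper_width: 0.125
grasp_force: 60.0
```

arm_command([
  [0, [0, 0, -0.02], [0, 0, 0]],
  [0, [0, 0, -0.04], [0, 0, 0]],
  [0, [0, 0, -0.055], [0, 0, 0]],
  [0, [0, 0, -0.07], [0, 0, 0]],
  [0, [0, 0, -0.07], [0, 0, 0]],
  [0, [0, 0, -0.07], [0, 0, 0]],
])

```text
time: 38.97
tool_pos: [0.4826, -0.0049, 0.1565]
tool_rot: [0.0, 0.688, 0.725, 0.0]
contact_force: [-0.8, 0.0, -0.2]
gripper_width: 0.124
grasp_force: 60.1
```

Not quite touching yet, so a couple of mm more, then release.

arm_command([
  [0, [0, 0, -0.008], [0, 0, 0]],
  [0, [0, 0, -0.012], [0, 0, 0]],
  [0, [0, 0, -0.012], [0, 0, 0]],
  [40, [0, 0, -0.008], [0, 0, 0]],
  [40, [0, 0, -0.008], [0, 0, 0]],
  [40, [0, 0, -0.008], [0, 0, 0]],
  [40, [0, 0, -0.008], [0, 0, 0]],
])

```text
time: 39.55
tool_pos: [0.4819, -0.0047, 0.1532]
tool_rot: [-0.0, 0.688, 0.725, -0.0]
contact_force: [-0.3, -0.4, 0.4]
gripper_width: 0.467
grasp_force: 0.0
```

arm_command([
  [40, [0, 0, 0.1], [0, 0, 0]],
  [40, [0, 0, 0.25], [0, 0, 0]],
  [40, [0, 0, 0.5], [0, 0, 0]],
  [40, [0, 0, 0.5], [0, 0, 0]],
  [40, [0, 0, 0.5], [0, 0, 0]],
  [40, [0, -0.6, 0.5], [0, 0, 0]],
  [40, [0, -0.6, 0.5], [0, 0, 0]],
  [40, [0, -0.6, 0.5], [0, 0, 0]],
  [40, [0, -0.6, 0.5], [0, 0, 0]],
  [40, [0, -0.6, 0.5], [0, 0, 0]],
  [40, [0, -0.6, 0.5], [0, 0, 0]],
])

```text
time: 40.47
tool_pos: [0.4817, -0.1874, 0.3026]
tool_rot: [-0.001, 0.69, 0.724, -0.0]
contact_force: [-1.0, 0.7, -0.3]
gripper_width: 0.471
grasp_force: 0.0
```

Run:
```python
from look import *
R(P,.042,.06,.479,.064,.16,'stand')
R(P,.16,.19,.476,.134,.03,'A');R(P,.16,.19,.483,-.006,.03,'B');R(Q,.16,.19,.483,-.006,.03,'B S')
R(P,.192,.23,.511,-.29,.02,'pin');R(P,.175,.214,.555,-.32,.025,'trig')
for n,b in dict(glue=(.73,.06),tin=(.736,.247),block=(.371,-.45)).items(): R(P,.025,.16,*b,.06,n)
cv2.imwrite('pics/z.png',np.hstack([cv2.resize(t['color'][130:330,200:450],(400,320)),cv2.resize(s['color'][100:300,180:390],(336,320))])[...,::-1])
```

```text
40.5667 [ 0.4821 -0.1845  0.3031] [-9.000e-04  6.887e-01  7.250e-01  2.000e-04]
stand 1499 [479.1  64.   74.9 220.3   3. ] [0.4789 0.062  0.05  ]
A 76 [476.8 130.7  11.8  39.8   3.9] [0.4768 0.13   0.1751]
B 72 [ 4.832e+02 -5.900e+00  1.050e+01  3.670e+01  3.000e-01] [ 0.483  -0.0066  0.1745]
B S 63 [482.7  -7.2  12.2  45.3   2.9] [ 0.482  -0.0043  0.1731]
pin none
trig 42 [ 557.7 -323.4   18.3   15.4   88.2] [ 0.5564 -0.3226  0.1933]
glue 333 [735.9  62.   44.7  50.4  15.7] [0.73   0.0597 0.1017]
tin 476 [736.5 247.3  71.3  70.1  66.9] [0.7355 0.246  0.049 ]
block 743 [ 371.8 -450.7   99.6   60.3    5.8] [ 0.3717 -0.4495  0.0342]
```

View pics/z.png

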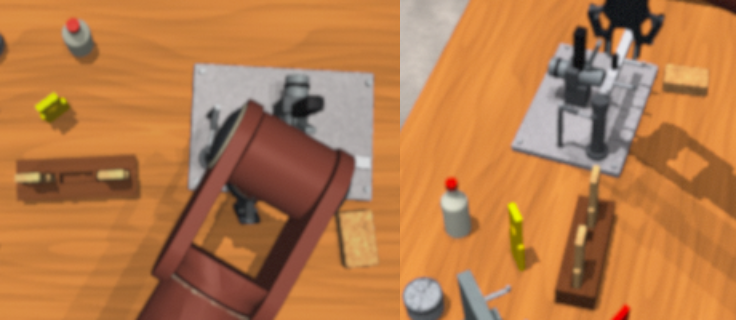

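Both boards stand upright in the end slots of the stand, in the left pane at (28,178) and (113,175). The arm is still swung out and the bystanders have not moved.

```bash
python3 -c "
from plant import manip
print(manip.job_done())"
```

```text
the job is handed in; nothing more can be done
None
```

I handed the job in without a verdict shown: the arm was swung out and seated, both pine boards (two were on the rack) hung on hooks 0 and 2, the trigger was squeezed about a second and sprang back, and both boards now stand upright on the floor of the stand's two end slots, with the arm left out and the glue, sanding block and tin unmoved.

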